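Clear the jig board and lock its fence with T-toggles

ROBOT

A 6-joint arm with a two-finger parallel gripper is mounted at the origin on the work surface. World frame = base frame: x ahead of the robot, y to its left, z up, the work surface at z = 0. Lengths are in mm, angles in rad, forces in N, time in s.
With the tool pointing down it reaches from about 350 to 875 mm from the base axis. Payload 4.2 kg.
Tool frame: the origin (TCP) lies midway between the tips of the shut fingers; the grasp point (between the pads) lies 19 mm behind it; z points along the fingers, y is the direction in which the jaws open and shut (so a half turn about z gives the same grasp; the last joint's range is limited). The gripper opens to 85 mm and grips with 20 to 120 N. Pads are 22 mm wide; open, the fingers measure 114 mm over their backs; the gripper's body (76 mm by 85 mm) begins 54 mm behind the grasp point. The pads swing forward as they close: fully open they stand 13 mm farther back than shut.
Start: joints at [1.397, 0.385, 0.008, 0, -1.194, -0.259], TCP at [262.1, 567.365, 231.312] pointing down, gripper open.
Joint ranges: [-3.14, 3.14], [-1.21, 2.06], [-1.07, 1.41], [-3.16, 2.05], [-2.99, -0.16], [-3.1, 3.1]. Speed limits (rad/s): [2.79, 2.79, 3.14, 3.14, 3.14, 3.14].

INTERFACE

Orientations are given as a unit quaternion [x, y, z, w].
In Python, from bench import arm, eyes, nets gives the robot as it stands.
- The arm moves only by the tool jog_arm, never from a script. Its argument "rows" is a list of rows, each a list of 3 entries, a list of its own where there are three numbers: the shift along the tool's x, y, z in cm, then the turn, a rotation vector about the tool's x, y, z in degrees, then the finger opening in cm, from 0 to 8.54. In form: [[[x, y, z], [ax, ay, az], jaw], ...]. A call has 1 to 10 rows; each row shifts and turns the commanded pose from where the row before left it, along the tool's axes as they then stand; what a row does not reach is not made up. A row lasts 1/8 s, in which the tool goes at most 62.5 mm and 10.7 degrees, less where a joint would pass 70% of its speed; a pose out of reach is approached as far as the arm can. A call with a gripper value outside its range is refused whole. The fingers move at their own pace and stop on an object; the grip force is fixed at half the most. Time passes only in rows, so rows that do not move let the fingers close. It gives the time, the measured TCP pose, the force and the opening at its end, in the units of the state.
- arm.read_state(): the state, without advancing time (a new reading comes with each control period).
- eyes.get_image(name): name is "side" or "top" or "wrist"; returns the picture (420x560x3 uint8, red, green, blue); there is no depth.
- eyes.camera_model(name): a dict with "K" (3x3 intrinsics, pixels), "rvec" (rotation vector, rad) and "tvec" (3), from world to camera coordinates, as OpenCV has them. Camera axes: x right, y down, z forward; pixel columns grow to the right and rows downward; lengths in mm; the calibration is good to about 2 mm. A picture is of the moment at which its call begins: read the wrist's pose just before it. camera_model takes no time and is no camera call; for the wrist camera it gives the pose at the moment of the call.
- arm.job_done(): hands the job in, once; it reports no verdict.
Trained networks look in the newest picture that a camera, given by its name, has taken for a name from the list of things; names that differ only in an ending like _2 or _b are one class to them, and where a whole thing is asked for, a point or a joint stands for the part that bears it (a point fixed in the world has none). Each returns a list of dicts, best first, with "conf" (0 to 1); they miss things now and then, are a little off and sometimes report something else, mostly with a low value. They report only what shows in the picture. A call takes as long as a camera call. They do not tell look-alikes from the thing itself.
- nets.boxes_of(camera, name): "position" ([column, row] as shares, 0 to 1, of the picture: columns of its width, rows of its height, amid what is visible of it).
The state is a dict: "clock": time; "joints": joint angles; "joint_vel": joint speeds; "joint_efforts": joint torques, N m; "position": TCP position; "ee_rot": TCP orientation; "contact_force": force on the tool from outside, world axes, zero at the start; "wrist_torque": the same for the moment, N m; "gripper_width": finger opening in mm.
Only numpy, scipy, OpenCV 4.12 (cv2) and the standard library are available. Lean on these libraries where they do the work, as an engineer would, in place of code of your own. Each camera call takes 0.05 s, during which the arm holds its last target.

TASK

Using the scraper block, not your fingers, sweep every wood chip off the slotted jig board into the steel tray at its end, and stand the scraper upright on the bench again. Then lay the fence flat on the clean board with its three slots over the board's, and lock it with every T-toggle from the rack: each goes down through a slot of its own until its collar sits on the fence, and is given a quarter turn so that its crossbar lies square across the slot. Leave the tin, the rule and the mallet where they are.

Things in the scene. Friction and masses are not known exactly. Their poses are not given: they have to be found in the camera images.
- jig: Jig board, fixed: plywood 150 (its x) x 340 mm (its y), 12 mm thick, on a frame; top face 70 mm above the bench, hollow under the slots. Origin on the bench under the board's centre; z up, y along the board towards the tray. Three through slots at y = -95, 0, +95 mm, each 54 mm long along x, 20 mm wide along y.
- jig_slot0 (a point): Centre of the jig board's slot farthest from the tray, at the board's top face; axes as the jig board's.
- jig_slot1 (a point): The same, the middle slot.
- jig_slot2 (a point): The same, the slot nearest the tray.
- tray (a point): Centre of the floor of the open sheet-steel chip tray fixed to the jig board's +y end. Inside 194 mm along the board's x, 92 mm along y; its mouth begins at the board's end edge (170 mm from the board's centre). Side walls 65 mm high (5 mm below the board's face), end wall 85 mm.
- scraper_grip (a point): Scraper block (loose, about 0.22 kg), standing on the bench: wooden block 146 mm long (its x), 45 mm deep (y), 30 mm high, with an upright grip rib along x on top: 100 mm long, 24 mm thick, from 30 to 85 mm above the underside. This point: on the rib's centre line, 62 mm above the underside; z up.
- scraper_foot (a point): Centre of the scraper block's flat rubber underside.
- fence_grip (a point): Fence (loose, about 0.42 kg), a plywood L: foot plate 270 (its y) x 105 mm (its x), 12 mm thick, with an upright face 15 mm thick along one long edge, top 70 mm above the underside. This point: in the middle of the upright face's length and thickness, 46 mm above the underside, 60.5 mm from the row of slots towards the fence's +x.
- fence_slot (a point): Centre of the fence's middle slot at the fence's underside; axes are the fence's. Three through slots at y = -95, 0, +95 mm, each 60 mm long along x, 24 mm wide along y, to match the jig board's. The foot's other long edge is 37 mm from here (-x). The fence may lie either way round on the board.
- chip0: Wood chip (loose split off-cut, about 18 g), 70 x 24 x 12 mm (its x, y, z), lying flat on the jig board at the start. Origin at its centre. May be absent.
- chip1: Wood chip (loose split off-cut, about 18 g), 64 x 26 x 14 mm (its x, y, z), lying flat on the jig board at the start. Origin at its centre. May be absent.
- chip2: Wood chip (loose split off-cut, about 18 g), 68 x 22 x 12 mm (its x, y, z), lying flat on the jig board at the start. Origin at its centre. May be absent.
- chip3: Wood chip (loose split off-cut, about 18 g), 62 x 24 x 16 mm (its x, y, z), lying flat on the jig board at the start. Origin at its centre. May be absent.
- chip4: Wood chip (loose split off-cut, about 18 g), 72 x 22 x 14 mm (its x, y, z), lying flat on the jig board at the start. Origin at its centre. May be absent.
- toggle0_grip (a point): T-toggle (loose, about 0.15 kg; may be absent), hanging upright by its collar in a slot of a wooden rack (rack top 67 mm above the bench; lift straight up 45 mm or more). Black wing grip on top: 60 mm long (its x), 14 mm thick (y), from 5 to 50 mm above the collar's underside. This point: on its axis inside the wing, 30 mm above the collar's underside; z up.
- toggle0_collar (a point): The toggle's axis at the underside of its collar (steel, 38 mm across, 5 mm thick); axes the toggle's. Below: stem 12 mm thick, then a crossbar parallel to the wing, 46 mm (x) by 13 mm (y), 27 to 39 mm under the collar, with a narrower lead-in to 43 mm. Fence foot plus board are 24 mm thick: collar down, the crossbar clears the board by 3 mm and can turn.
- toggle1_grip (a point): T-toggle (loose, about 0.15 kg; may be absent), hanging upright by its collar in a slot of a wooden rack (rack top 67 mm above the bench; lift straight up 45 mm or more). Black wing grip on top: 60 mm long (its x), 14 mm thick (y), from 5 to 50 mm above the collar's underside. This point: on its axis inside the wing, 30 mm above the collar's underside; z up.
- toggle1_collar (a point): The toggle's axis at the underside of its collar (steel, 38 mm across, 5 mm thick); axes the toggle's. Below: stem 12 mm thick, then a crossbar parallel to the wing, 46 mm (x) by 13 mm (y), 27 to 39 mm under the collar, with a narrower lead-in to 43 mm. Fence foot plus board are 24 mm thick: collar down, the crossbar clears the board by 3 mm and can turn.
- toggle2_grip (a point): T-toggle (loose, about 0.15 kg; may be absent), hanging upright by its collar in a slot of a wooden rack (rack top 67 mm above the bench; lift straight up 45 mm or more). Black wing grip on top: 60 mm long (its x), 14 mm thick (y), from 5 to 50 mm above the collar's underside. This point: on its axis inside the wing, 30 mm above the collar's underside; z up.
- toggle2_collar (a point): The toggle's axis at the underside of its collar (steel, 38 mm across, 5 mm thick); axes the toggle's. Below: stem 12 mm thick, then a crossbar parallel to the wing, 46 mm (x) by 13 mm (y), 27 to 39 mm under the collar, with a narrower lead-in to 43 mm. Fence foot plus board are 24 mm thick: collar down, the crossbar clears the board by 3 mm and can turn.
- tin: Bystander near the jig board: closed tin, 76 mm across, 112 mm high. Origin at its underside. To be left alone.
- rule: Bystander near the jig board: folded white rule, 30 x 200 x 16 mm. Origin at its underside. To be left alone.
- mallet: Bystander near the jig board: wooden joiner's mallet lying on its side, 290 mm long, head 110 x 75 x 60 mm. Origin at its underside. To be left alone.
Not all that is in view belongs to the job. What is shaped like the chip0 but black, blue or turquoise is not meant.

How it is judged (in metres and radians):
On the way, in this order (a step that is already met when the one before it is completed fails the run):
1. no chip is left on the jig board, while the scraper is in the gripper (contact force between the fingers and scraper above 1 N and z of each of chip0, chip1, chip2, chip3, chip4 in the frame of jig below 0.068 m), for 0.2 s.
2. the scraper stands on the bench and the fence lies flat on the cleared board, its slots over the board's slots (within 10 mm and 5 degrees) (height (world z) of scraper_foot below 0.006 m and angle between scraper_foot's own z axis and vertical below 0.1 rad and horizontal distance between fence_slot and jig_slot1 below 0.01 m and angle between the y axis of fence_slot and the y axis of jig_slot1, either way round below 0.09 rad and z of fence_slot in the frame of jig between 0.0665 and 0.0735 m and angle between fence_slot's own z axis and vertical below 0.04 rad), for 0.3 s.
At the end, for the whole second after the job is handed in: Chips all in the tray; scraper upright on the bench; fence flat on the board, middle slots within 10 mm, 5 degrees; each toggle upright in a slot of its own (within 12 mm of its centre), collar down on the fence (within 3 mm), crossbar within 20 degrees of square to the slot (all of step 2 and y of chip0 in the frame of jig between 0.165 and 0.27 m and x of chip0 in the frame of jig between -0.1 and 0.1 m and z of each of chip0, chip1, chip2, chip3, chip4 in the frame of jig below 0.068 m and y of chip1 in the frame of jig between 0.165 and 0.27 m and x of chip1 in the frame of jig between -0.1 and 0.1 m and y of chip2 in the frame of jig between 0.165 and 0.27 m and x of chip2 in the frame of jig between -0.1 and 0.1 m and y of chip3 in the frame of jig between 0.165 and 0.27 m and x of chip3 in the frame of jig between -0.1 and 0.1 m and y of chip4 in the frame of jig between 0.165 and 0.27 m and x of chip4 in the frame of jig between -0.1 and 0.1 m and (horizontal distance between toggle0_collar and jig_slot0 below 0.012 m or horizontal distance between toggle0_collar and jig_slot1 below 0.012 m or horizontal distance between toggle0_collar and jig_slot2 below 0.012 m) and z of toggle0_collar in the frame of jig between 0.0795 and 0.0855 m and angle between each of toggle0_collar, toggle1_collar, toggle2_collar's own z axis and vertical below 0.12 rad and angle between the x axis of each of toggle0_collar, toggle1_collar, toggle2_collar and the x axis of jig_slot1, either way round above 1.22 rad and (horizontal distance between toggle1_collar and jig_slot0 below 0.012 m or horizontal distance between toggle1_collar and jig_slot1 below 0.012 m or horizontal distance between toggle1_collar and jig_slot2 below 0.012 m) and z of toggle1_collar in the frame of jig between 0.0795 and 0.0855 m and (horizontal distance between toggle2_collar and jig_slot0 below 0.012 m or horizontal distance between toggle2_collar and jig_slot1 below 0.012 m or horizontal distance between toggle2_collar and jig_slot2 below 0.012 m) and z of toggle2_collar in the frame of jig between 0.0795 and 0.0855 m); the robot touches nothing.
It fails at once if the fingers press on a chip that is still on the jig board ((contact force between the fingers and chip0 above 1.5 N and z of chip0 in the frame of jig above 0.072 m) or (contact force between the fingers and chip1 above 1.5 N and z of chip1 in the frame of jig above 0.072 m) or (contact force between the fingers and chip2 above 1.5 N and z of chip2 in the frame of jig above 0.072 m) or (contact force between the fingers and chip3 above 1.5 N and z of chip3 in the frame of jig above 0.072 m) or (contact force between the fingers and chip4 above 1.5 N and z of chip4 in the frame of jig above 0.072 m)).
It fails at once if the tin, the rule or the mallet is moved more than 30 mm (distance of any of tin, rule, mallet from where it was at the start of the episode above 0.03 m).
Of toggle0, toggle1, toggle2 only 2 to 3 are there at a start; the rules pass over those that are not, and their reading is None.
Of chip0, chip1, chip2, chip3, chip4 only 3 to 5 are there at a start; the rules pass over those that are not, and their reading is None.
At some moment in a run one of chip0, chip1, chip2, chip3, chip4, scraper may be knocked a few centimetres aside while the robot is not near it.
Once in a run the grip may slacken for a moment while it holds something.
It also fails if it takes over 210 s, if anything falls off the work surface, if the arm or the gripper's body presses on something with over 40 N, if the wrist force passes 120 N, or if a joint passes its speed limit or range.

## Working session

There is one attempt and no reset: what is moved stays moved. The work goes in short steps, Python scripts to look and compute and a tool call to move; the robot and the scene stay as the last step left them, time stands still between calls to the robot, and variables do not carry over. Pictures are saved under pics/ and viewed, and the job is handed in when it is done.

Besides the shell and the picture viewer there is one more tool, called after "Call:" as a command line: name --argument value ..., lists and objects as JSON in quotes. jog_arm: Moves the arm, as the interface text tells. Its arguments: {"type":"object","properties":{"rows":{"type":"array","items":{"type":"array"}}},"required":["rows"]}

```bash
ls; mkdir -p pics; python3 - <<'E'
from bench import arm, eyes, nets
import cv2
print(arm.read_state())
for n in ["side","top","wrist"]:
    im=eyes.get_image(n); cv2.imwrite(f"pics/a_{n}.png",im[:,:,::-1]); print(n,eyes.camera_model(n))
E
```

```text
pics
{'clock': 0.0, 'joints': array([ 1.39660603e+00,  3.85559937e-01,  6.62468663e-03, -5.34630655e-04,
       -1.19402894e+00, -2.58560281e-01]), 'joint_vel': array([ 3.24952305e-04,  1.02144489e-03, -5.63363627e-04, -5.64052797e-05,
        1.60639971e-03, -1.57468076e-04]), 'joint_efforts': array([-1.39019294e-04, -3.92286336e+01,  1.88395929e+01,  4.18619916e+00,
       -4.77646419e-03, -1.53355995e-06]), 'position': array([261.85444497, 566.84234923, 230.21383168]), 'ee_rot': array([ 9.76660275e-01, -2.14787038e-01, -2.02525741e-04,  1.09344289e-03]), 'contact_force': array([-0.37190737,  0.52396455, -0.52969786]), 'wrist_torque': array([ 0.03247384, -0.0030589 ,  0.02685073]), 'gripper_width': 85.31438445236168}
side {'K': array([[398.17816883,   0.        , 279.34763866],
       [  0.        , 398.17816883, 215.44897913],
       [  0.        ,   0.        ,   1.        ]]), 'rvec': array([ 2.26532551, -0.77006973,  0.29011112]), 'tvec': array([-430.33041874,  311.59658579,  704.63443924])}
top {'K': array([[395.14046454,   0.        , 279.26680116],
       [  0.        , 395.14046454, 217.5992808 ],
       [  0.        ,   0.        ,   1.        ]]), 'rvec': array([ 2.10968463, -2.1333065 ,  0.22462543]), 'tvec': array([  35.86519601,  559.73083604, 1005.24551914])}
wrist {'K': array([[336.10111987,   0.        , 272.88195136],
       [  0.        , 336.10111987, 206.08027448],
       [  0.        ,   0.        ,   1.        ]]), 'rvec': array([-1.60877984,  2.51162309,  0.32958053]), 'tvec': array([624.96736157, -32.30194579, 377.08792337])}
```

View pics/a_side.png

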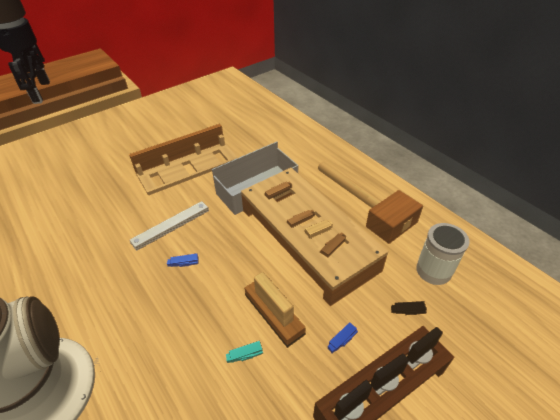

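View pics/a_top.png

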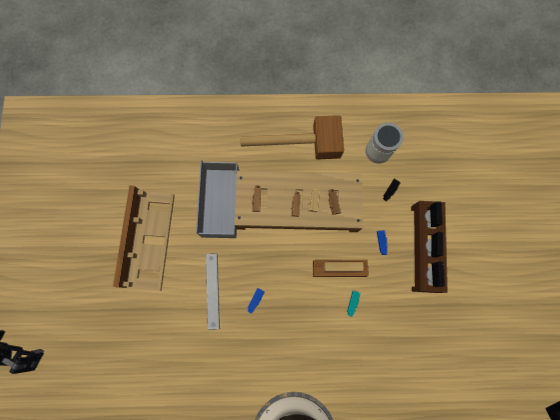

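View pics/a_wrist.png

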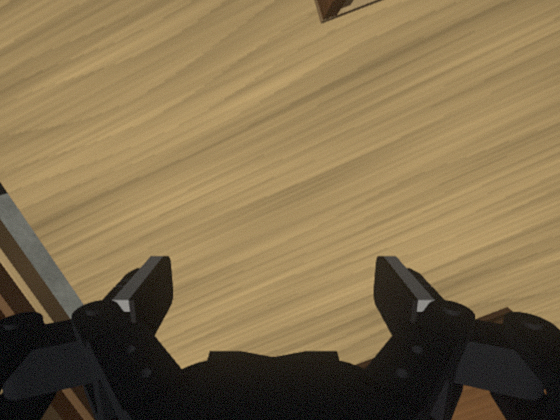

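```bash
cat > h.py <<'E'
from bench import arm, eyes, nets
import cv2, numpy as np
from scipy.spatial.transform import Rotation as R
def cam(n):
    c=eyes.camera_model(n); return np.array(c["K"]),cv2.Rodrigues(np.array(c["rvec"],float))[0],np.array(c["tvec"],float)
def unproj(c,uv,z):
    K,Rm,t=c; o=-Rm.T@t; d=Rm.T@np.linalg.inv(K)@np.array([uv[0],uv[1],1.]); return o+d*(z-o[2])/d[2]
def proj(c,P):
    K,Rm,t=c; p=(Rm@np.atleast_2d(P).T).T+t; q=(K@p.T).T; return q[:,:2]/q[:,2:]
def crop(im,x0,y0,x1,y1,s,fn):
    c=cv2.resize(im[y0:y1,x0:x1,::-1],None,fx=s,fy=s,interpolation=cv2.INTER_CUBIC); cv2.imwrite(fn,c)
def st():
    s=arm.read_state(); r=R.from_quat(s["ee_rot"]); 
    print("t%.2f"%s["clock"],"pos",np.round(s["position"],1),"toolx",np.round(r.as_matrix()[:,0],3),"tooly",np.round(r.as_matrix()[:,1],3),"z",np.round(r.as_matrix()[:,2],3),"F",np.round(s["contact_force"],1),"w %.1f"%s["gripper_width"],"j",np.round(s["joints"],2))
    return s
E
python3 - <<'E'
from h import *
im=cv2.imread("pics/a_top.png")[:,:,::-1]
crop(im,190,150,370,280,4,"pics/b1.png")
crop(im,105,180,185,300,5,"pics/b2.png")
crop(im,400,190,460,300,5,"pics/b3.png")
im=cv2.imread("pics/a_side.png")[:,:,::-1]
crop(im,210,140,400,300,4,"pics/b4.png")
E
```

```text
(no output)
```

View pics/b1.png

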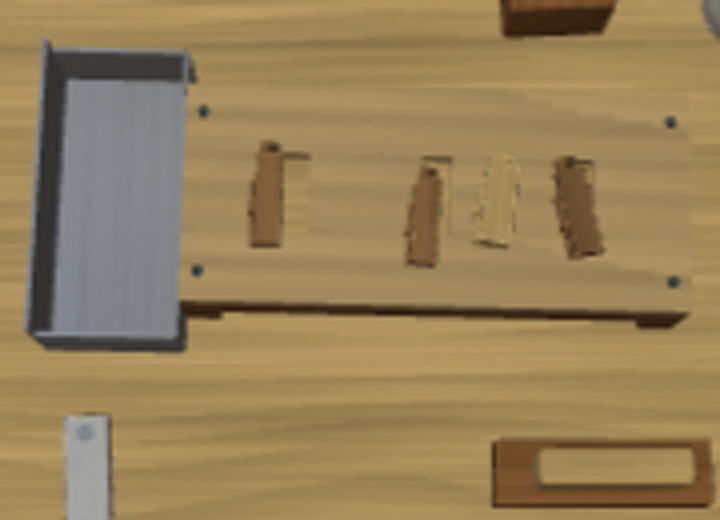

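View pics/b2.png

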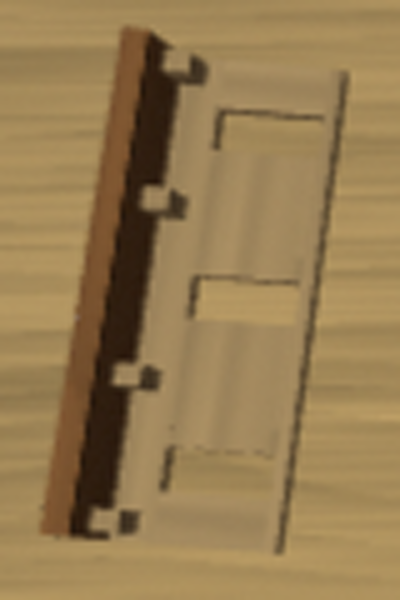

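View pics/b3.png

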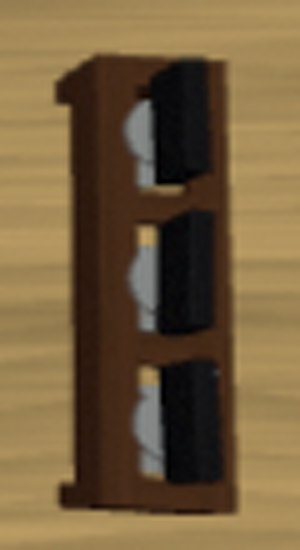

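View pics/b4.png

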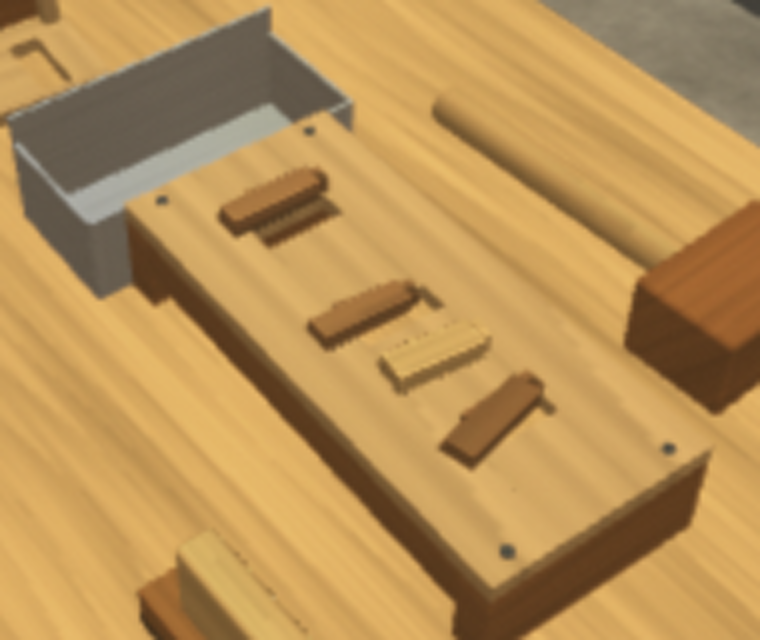

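```bash
cat > m1.py <<'E'
from h import *
T=cam("top"); S=cam("side")
def px(p,off,s): return ((p[0]+.5)/s-.5+off[0],(p[1]+.5)/s-.5+off[1])
def u(p,z): return unproj(T,px(p,(190,150),4),z)
sc=[u(p,70) for p in [(203,111),(670,122),(673,281),(197,270)]]
print("screws top",np.round(sc,1).tolist()); c=np.mean(sc,0); d=(sc[0]-sc[1]+sc[3]-sc[2])/2; print("c",c,"ydir deg",np.degrees(np.arctan2(d[1],d[0])),np.linalg.norm(d))
ss=[unproj(S,px(p,(210,140),4),70) for p in [(309,131),(669,448),(507,551),(161,200)]]
print("screws side",np.round(ss,1).tolist()); c=np.mean(ss,0); d=(ss[0]-ss[1]+ss[3]-ss[2])/2; print("c",c,"ydir deg",np.degrees(np.arctan2(d[1],d[0])),np.linalg.norm(d))
r=[u(p,85) for p in [(538,447),(694,447),(694,487),(538,487)]]; print("rib",np.round(r,1).tolist(),np.mean(r,0))
r=[u(p,30) for p in [(493,440),(712,440),(712,506),(493,506)]]; print("base",np.round(r,1).tolist(),np.mean(r,0))
E
python3 m1.py
python3 - <<'E'
from h import *
for cn in ["top","side"]:
    eyes.get_image(cn); 
    for n in ["scraper_grip","chip0","toggle0_grip","fence_grip","jig","tray","jig_slot1"]:
        print(cn,n,[(round(d["conf"],2),round(d["position"][0]*560,1),round(d["position"][1]*420,1)) for d in nets.boxes_of(cn,n)])
E
```

```text
screws top [[669.2, 133.5, 70.0], [658.6, -182.2, 70.0], [549.0, -178.5, 70.0], [559.6, 136.7, 70.0]]
c [609.08447572 -22.61599796  70.        ] ydir deg 88.07539153697776 315.65437042622375
screws side [[666.9, 133.9, 70.0], [656.6, -181.7, 70.0], [546.8, -177.8, 70.0], [557.1, 138.2, 70.0]]
c [606.83922357 -21.86840822  70.        ] ydir deg 88.12481789349718 315.9311067567824
rib [[438.9, -83.3, 85.0], [437.8, -183.2, 85.0], [412.4, -181.8, 85.0], [413.5, -82.4, 85.0]] [ 425.64911964 -132.65037025   85.        ]
base [[448.8, -59.9, 30.0], [447.1, -207.9, 30.0], [403.0, -205.4, 30.0], [404.7, -58.6, 30.0]] [ 425.92645217 -132.96550899   30.        ]
top scraper_grip [(0.94, 338.6, 268.8), (0.34, 433.8, 214.2)]
top chip0 [(0.64, 349.3, 301.5), (0.64, 254.0, 298.4), (0.59, 296.4, 204.1), (0.59, 380.3, 238.3), (0.57, 391.5, 190.6), (0.48, 316.7, 203.0), (0.47, 253.5, 199.3), (0.45, 333.6, 203.6)]
top toggle0_grip [(0.88, 437.3, 274.5)]
top fence_grip [(0.98, 141.2, 237.7)]
top jig [(0.83, 271.3, 200.6)]
top tray [(0.75, 271.6, 200.5)]
top jig_slot1 [(0.83, 269.2, 197.4)]
side scraper_grip [(0.63, 274.1, 308.3), (0.23, 178.3, 158.0), (0.22, 303.4, 215.1)]
side chip0 [(0.77, 333.6, 245.8), (0.76, 343.7, 338.3), (0.75, 243.4, 350.6), (0.75, 184.0, 262.1), (0.73, 315.2, 228.6), (0.65, 409.5, 306.4), (0.61, 276.9, 190.1)]
side toggle0_grip [(0.71, 353.4, 402.5), (0.64, 423.6, 347.7), (0.19, 180.2, 154.3)]
side fence_grip []
side jig [(0.65, 295.9, 212.4)]
side tray [(0.8, 299.7, 211.2)]
side jig_slot1 [(0.92, 300.4, 211.2)]
```

```bash
cat > plan.py <<'E'
from h import *
import json,sys
# waypoints: (x,y,z,phi_deg or None,jaw_cm, nrows or None)
def plan(wps, start=None, maxd=55., maxa=9.5):
    s=st(); p=np.array(s["position"]); Rm=R.from_quat(s["ee_rot"])
    if start is not None: p=np.array(start[:3],float)
    phi=np.degrees(np.arctan2(*Rm.as_matrix()[1::-1,0]))
    rows=[]
    for x,y,z,ph,jaw,n in wps:
        tgt=np.array([x,y,z],float); d=tgt-p
        if ph is None: ph=phi
        da=(ph-phi+180)%360-180
        if ph-phi>179: da=ph-phi
        k=max(1,int(np.ceil(np.linalg.norm(d)/maxd)),int(np.ceil(abs(da)/maxa)))
        if n: k=max(k,n)
        for i in range(k):
            t=np.round(Rm.as_matrix().T@((tgt-p)/(k-i))/10,2)
            dphi=round(((ph-phi+180)%360-180)/(k-i),1)
            # rotvec about tool axes that makes tool vertical with phi+dphi
            want=R.from_matrix(np.array([[np.cos(a:=np.radians(phi+dphi)),np.sin(a),0],[np.sin(a),-np.cos(a),0],[0,0,-1]]).T.T)
            rv=np.round(np.degrees((Rm.inv()*want).as_rotvec()),1)
            p=p+Rm.as_matrix()@t*10; Rm=Rm*R.from_rotvec(np.radians(rv)); 
            phi=np.degrees(np.arctan2(*Rm.as_matrix()[1::-1,0]))
            rows.append([t.tolist(),rv.tolist(),jaw])
        print("->",np.round(p,1),round(phi,1))
    for i in range(0,len(rows),10): print(json.dumps(rows[i:i+10]))
E
python3 - <<'E'
from plan import *
plan([(425.8,-132.8,190,-90.6,8.54,None)])
E
```

```text
t0.95 pos [262.1 567.4 231.3] toolx [ 0.908 -0.419 -0.   ] tooly [-0.419 -0.908 -0.   ] z [-0.  0. -1.] F [-0.4 -0.5 -0.1] w 85.3 j [ 1.4   0.38  0.01 -0.   -1.19 -0.26]
-> [ 425.8 -132.8  190. ] -90.6
[[[3.16, 4.05, 0.3], [-0.0, 0.0, 4.7], 8.54], [[3.48, 3.78, 0.29], [-0.0, 0.0, 4.7], 8.54], [[3.78, 3.48, 0.3], [-0.0, 0.0, 4.7], 8.54], [[4.05, 3.16, 0.29], [-0.0, 0.0, 4.7], 8.54], [[4.3, 2.81, 0.3], [-0.0, 0.0, 4.7], 8.54], [[4.51, 2.45, 0.29], [-0.0, 0.0, 4.7], 8.54], [[4.7, 2.08, 0.3], [0.0, 0.0, 4.7], 8.54], [[4.85, 1.68, 0.29], [0.0, 0.0, 4.7], 8.54], [[4.97, 1.28, 0.3], [0.0, 0.0, 4.7], 8.54], [[5.06, 0.87, 0.29], [0.0, 0.0, 4.7], 8.54]]
[[[5.12, 0.45, 0.3], [0.0, 0.0, 4.7], 8.54], [[5.14, 0.03, 0.29], [0.0, 0.0, 4.7], 8.54], [[5.12, -0.39, 0.3], [0.0, 0.0, 4.7], 8.54], [[5.07, -0.8, 0.29], [0.0, 0.0, 4.7], 8.54]]
```

Call:
jog_arm --rows '[[[3.16,4.05,0.3],[0,0,4.7],8.54],[[3.48,3.78,0.29],[0,0,4.7],8.54],[[3.78,3.48,0.3],[0,0,4.7],8.54],[[4.05,3.16,0.29],[0,0,4.7],8.54],[[4.3,2.81,0.3],[0,0,4.7],8.54],[[4.51,2.45,0.29],[0,0,4.7],8.54],[[4.7,2.08,0.3],[0,0,4.7],8.54],[[4.85,1.68,0.29],[0,0,4.7],8.54],[[4.97,1.28,0.3],[0,0,4.7],8.54],[[5.06,0.87,0.29],[0,0,4.7],8.54]]'

```text
clock: 2.2
position: [379.3, 65.8, 202.2]
ee_rot: [0.809, -0.587, 0.0, -0.001]
contact_force: [0.9, 1.0, 0.3]
gripper_width: 85.5
```

Call:
jog_arm --rows '[[[5.12,0.45,0.3],[0,0,4.7],8.54],[[5.14,0.03,0.29],[0,0,4.7],8.54],[[5.12,-0.39,0.3],[0,0,4.7],8.54],[[5.07,-0.8,0.29],[0,0,4.7],8.54],[[0,0,0],[0,0,0],8.54],[[0,0,0],[0,0,0],8.54]]'

```text
clock: 2.95
position: [425.6, -132.8, 190.0]
ee_rot: [-0.703, 0.711, 0.0, -0.0]
contact_force: [-0.3, 0.1, 0.5]
gripper_width: 85.2
```

```bash
python3 - <<'E'
from h import *
st()
cv2.imwrite("pics/c_w.png",eyes.get_image("wrist")[:,:,::-1])
cv2.imwrite("pics/c_t.png",eyes.get_image("top")[:,:,::-1])
c=cam("wrist"); print("campos",-c[1].T@c[2])
print(proj(c,[[425.8,-132.8,85]]))
E
```

```text
t2.95 pos [ 425.6 -132.8  190. ] toolx [-0.011 -1.    -0.   ] tooly [-1.     0.011  0.   ] z [-0.  0. -1.] F [-0.3  0.1  0.5] w 85.2 j [ 0.06  0.12 -0.47 -0.   -0.98 -0.07]
campos [ 425.42863138 -196.81236298  332.21932631]
[[273.16641907 203.05351619]]
```

View pics/c_w.png

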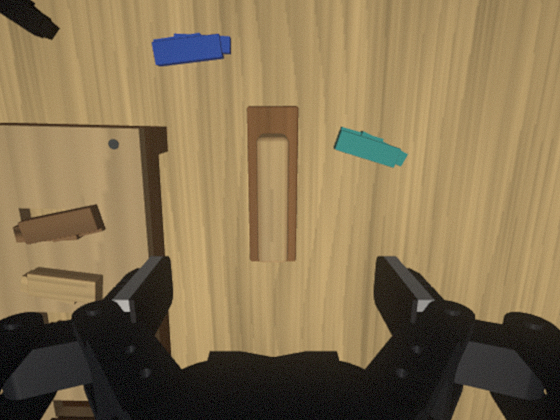

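View pics/c_t.png

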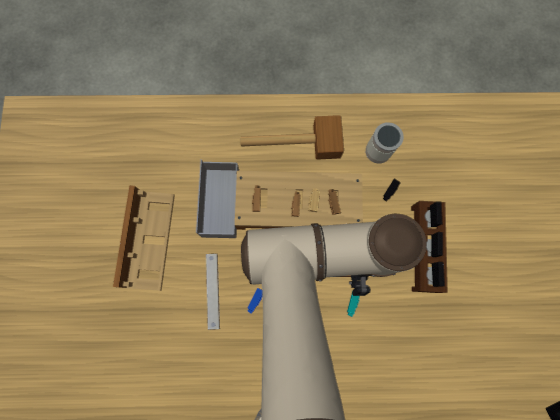

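Call:
jog_arm --rows '[[[0,0,5.0],[0,0,0],8.54],[[0,0,5.0],[0,0,0],8.54],[[0,0,3.5],[0,0,0],8.54],[[0,0,1.0],[0,0,0],8.54],[[0,0,0],[0,0,0],2.0],[[0,0,0],[0,0,0],0],[[0,0,0],[0,0,0],0],[[0,0,0],[0,0,0],0],[[0,0,0],[0,0,0],0]]'

```text
clock: 4.18
position: [426.4, -132.8, 46.1]
ee_rot: [-0.703, 0.711, -0.001, 0.001]
contact_force: [-1.7, 2.5, 6.2]
gripper_width: 23.5
```

```bash
python3 - <<'E'
from plan import *
# sweep start jig (0,-145): 
c=np.array([608,-22.3]); y=np.array([np.cos(np.radians(88.1)),np.sin(np.radians(88.1))])
a=c-145*y; print(a); b=c+164*y; print(b)
E
```

```text
[ 603.19249913 -167.22028131]
[613.43744926 141.60983541]
```

```bash
python3 - <<'E'
from plan import *
from m1 import u
c=np.array([608,-22.3]); A=np.radians(88.1); y=np.array([np.cos(A),np.sin(A)]); x=np.array([y[1],-y[0]])
for p in [(605,252),(553,160),(590,160),(600,250)]:
    P=u(p,82)[:2]-c; print(P@x,P@y)
plan([(426.4,-132.8,175,None,0,None),(603.2,-167.2,175,-1.9,0,None),(603.2,-167.2,130,-1.9,0,2)],start=(426.4,-132.8,45.5))
E
```

```text
screws top [[669.2, 133.5, 70.0], [658.6, -182.2, 70.0], [549.0, -178.5, 70.0], [559.6, 136.7, 70.0]]
c [609.08447572 -22.61599796  70.        ] ydir deg 88.07539153697776 315.65437042622375
screws side [[666.9, 133.9, 70.0], [656.6, -181.7, 70.0], [546.8, -177.8, 70.0], [557.1, 138.2, 70.0]]
c [606.83922357 -21.86840822  70.        ] ydir deg 88.12481789349718 315.9311067567824
rib [[438.9, -83.3, 85.0], [437.8, -183.2, 85.0], [412.4, -181.8, 85.0], [413.5, -82.4, 85.0]] [ 425.64911964 -132.65037025   85.        ]
base [[448.8, -59.9, 30.0], [447.1, -207.9, 30.0], [403.0, -205.4, 30.0], [404.7, -58.6, 30.0]] [ 425.92645217 -132.96550899   30.        ]
-37.81405579922771 -111.18004160034621
23.980992136479422 -77.18105186527063
24.5685180806459 -101.81424652449995
-36.54495524414285 -107.90181226206762
t4.17 pos [ 426.4 -132.8   46.1] toolx [-0.01 -1.   -0.  ] tooly [-1.     0.01  -0.002] z [ 0.002  0.    -1.   ] F [-1.7  2.5  6.2] w 23.5 j [ 0.06  0.33 -0.65  0.   -0.58 -0.07]
-> [ 426.4 -132.8  175. ] -90.6
-> [ 603.2 -167.2  175. ] -1.9
-> [ 603.2 -167.2  130. ] -1.9
[[[-0.0, -0.01, -4.32], [-0.1, 0.0, -0.0], 0], [[-0.0, 0.0, -4.31], [-0.0, 0.0, -0.0], 0], [[-0.0, 0.0, -4.32], [-0.0, 0.0, -0.0], 0], [[0.33, -1.77, 0.0], [-0.0, 0.0, -8.9], 0], [[0.6, -1.7, 0.0], [-0.0, -0.0, -8.9], 0], [[0.85, -1.59, 0.0], [-0.0, -0.0, -8.9], 0], [[1.09, -1.44, 0.0], [-0.0, -0.0, -8.9], 0], [[1.29, -1.25, 0.0], [-0.0, -0.0, -8.8], 0], [[1.47, -1.04, 0.0], [-0.0, -0.0, -8.9], 0], [[1.61, -0.8, 0.0], [-0.0, -0.0, -8.8], 0]]
[[[1.72, -0.54, 0.0], [-0.0, -0.0, -8.9], 0], [[1.78, -0.27, 0.0], [-0.0, -0.0, -8.8], 0], [[1.8, 0.01, 0.0], [-0.0, -0.0, -8.9], 0], [[-0.0, 0.0, 2.25], [-0.0, -0.0, 0.0], 0], [[-0.0, 0.0, 2.25], [-0.0, -0.0, 0.0], 0]]
```

Call:
jog_arm --rows '[[[0,0,-4.32],[-0.1,0,0],0],[[0,0,-4.31],[0,0,0],0],[[0,0,-4.32],[0,0,0],0],[[0.33,-1.77,0],[0,0,-8.9],0],[[0.6,-1.7,0],[0,0,-8.9],0],[[0.85,-1.59,0],[0,0,-8.9],0],[[1.09,-1.44,0],[0,0,-8.9],0],[[1.29,-1.25,0],[0,0,-8.8],0],[[1.47,-1.04,0],[0,0,-8.9],0],[[1.61,-0.8,0],[0,0,-8.8],0]]'

```text
clock: 5.42
position: [549.5, -156.9, 173.6]
ee_rot: [0.97, -0.244, -0.002, 0.0]
contact_force: [0.5, 1.1, -3.2]
gripper_width: 23.4
```

Call:
jog_arm --rows '[[[1.72,-0.54,0],[0,0,-8.9],0],[[1.78,-0.27,0],[0,0,-8.8],0],[[1.8,0.01,0],[0,0,-8.9],0],[[0,0,1.5],[0,0,0],0],[[0,0,0],[0,0,0],0]]'

```text
clock: 6.05
position: [600.1, -166.8, 156.4]
ee_rot: [1.0, -0.018, -0.004, -0.001]
contact_force: [-0.6, 0.3, -2.5]
gripper_width: 23.3
```

```bash
python3 - <<'E'
from h import *
st()
im=eyes.get_image("side"); crop(im,190,100,470,310,2.8,"pics/d_s.png")
im=eyes.get_image("wrist"); cv2.imwrite("pics/d_w.png",im[:,:,::-1])
E
```

```text
t6.05 pos [ 600.1 -166.8  156.4] toolx [ 0.999 -0.036 -0.008] tooly [-0.036 -0.999 -0.001] z [-0.008  0.001 -1.   ] F [-0.6  0.3 -2.5] w 23.3 j [-0.01  0.44 -0.09 -0.   -1.04  1.55]
```

View pics/d_s.png

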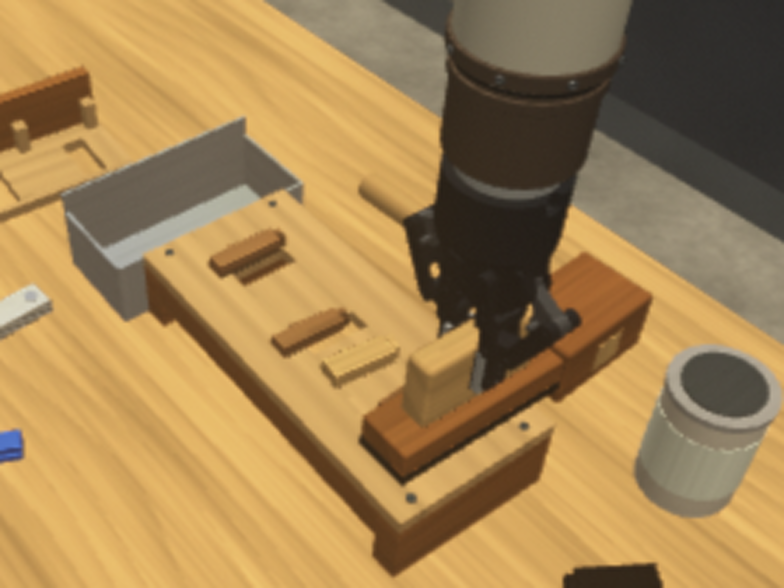

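View pics/d_w.png

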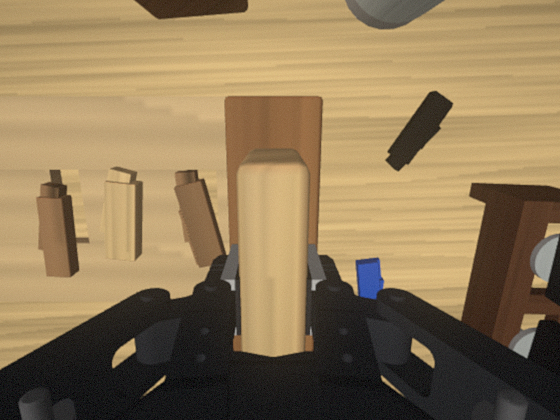

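Call:
jog_arm --rows '[[[0.3,0,2.0],[0,-0.4,0],0],[[0,0,1.5],[0,0,0],0],[[0,0,0.3],[0,0,0],0],[[0,0,0],[0,0,0],0],[[0,0,0],[0,0,0],0]]'

```text
clock: 6.78
position: [606.0, -167.4, 121.8]
ee_rot: [1.0, -0.016, -0.004, 0.0]
contact_force: [-1.2, -0.5, -2.0]
gripper_width: 23.3
```

```bash
python3 - <<'E'
from h import *
st()
im=eyes.get_image("side"); crop(im,230,140,430,300,3.9,"pics/e_s.png")
im=eyes.get_image("top"); crop(im,190,150,370,280,4,"pics/e_t.png")
E
```

```text
t6.78 pos [ 606.  -167.4  121.8] toolx [ 0.999 -0.033 -0.007] tooly [-0.033 -0.999  0.   ] z [-0.007  0.    -1.   ] F [-1.2 -0.5 -2. ] w 23.3 j [-0.01  0.49 -0.12  0.   -0.97  1.55]
```

View pics/e_s.png

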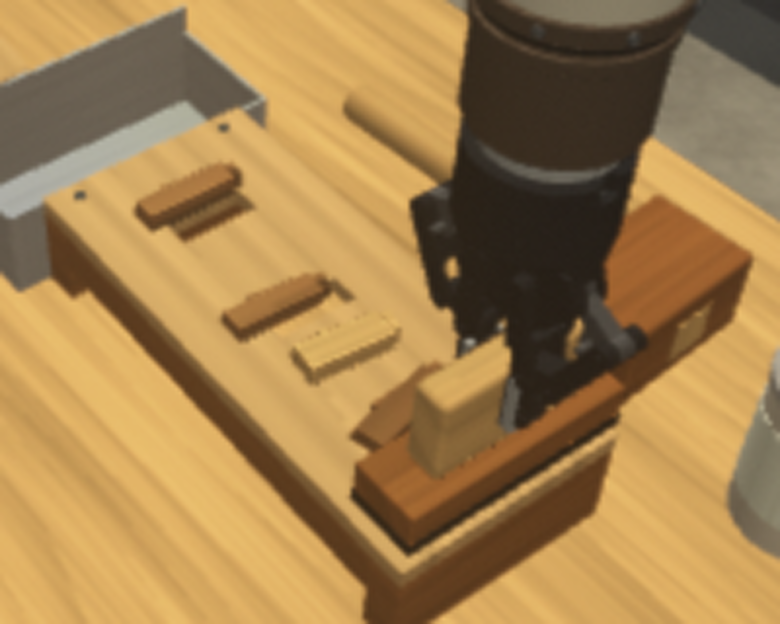

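Call:
jog_arm --rows '[[[0,0,0.55],[0,0.4,0],0],[[0,0,0],[0,0,0],0],[[0,0,0],[0,0,0],0]]'

```text
clock: 7.25
position: [606.0, -167.4, 116.3]
ee_rot: [1.0, -0.016, -0.0, 0.0]
contact_force: [1.0, 0.4, 1.2]
gripper_width: 23.7
```

```bash
python3 - <<'E'
from plan import *
for i in range(3): st(); im=eyes.get_image("side")
crop(im,230,140,430,300,3.9,"pics/f_s.png")
plan([(612.3,120,116.5,-1.9,0,10),(613.4,142,116.5,-1.9,0,2)],start=(605,-167.4,116.5))
E
```

```text
t7.25 pos [ 606.  -167.4  116.3] toolx [ 0.999 -0.033 -0.   ] tooly [-0.033 -0.999  0.   ] z [-0. -0. -1.] F [1.  0.4 1.2] w 23.7 j [-0.01  0.49 -0.13  0.   -0.95  1.55]
t7.30 pos [ 606.  -167.4  116.3] toolx [ 0.999 -0.033 -0.   ] tooly [-0.033 -0.999  0.   ] z [-0. -0. -1.] F [ 1.2 -0.2  0.3] w 23.5 j [-0.01  0.49 -0.13  0.   -0.95  1.55]
t7.35 pos [ 606.  -167.4  116.3] toolx [ 0.999 -0.033 -0.   ] tooly [-0.033 -0.999  0.   ] z [-0. -0. -1.] F [ 1.  -0.9  0.9] w 23.6 j [-0.01  0.49 -0.13  0.   -0.95  1.55]
t7.40 pos [ 606.  -167.5  116.3] toolx [ 0.999 -0.033 -0.   ] tooly [-0.033 -0.999  0.   ] z [-0. -0. -1.] F [ 1.1 -1.4  1.2] w 23.2 j [-0.01  0.49 -0.13  0.   -0.95  1.55]
-> [612.3 120.  116.5] -1.9
-> [613.4 142.  116.5] -1.9
[[[-0.02, -2.87, -0.0], [0.0, 0.0, 0.0], 0], [[-0.02, -2.88, -0.0], [0.0, 0.0, 0.0], 0], [[-0.02, -2.87, -0.0], [0.0, 0.0, 0.0], 0], [[-0.02, -2.88, -0.0], [0.0, 0.0, 0.0], 0], [[-0.02, -2.87, -0.0], [0.0, 0.0, 0.0], 0], [[-0.02, -2.88, -0.0], [0.0, 0.0, 0.0], 0], [[-0.02, -2.87, -0.0], [0.0, 0.0, 0.0], 0], [[-0.03, -2.88, -0.0], [0.0, 0.0, 0.0], 0], [[-0.02, -2.87, -0.01], [0.0, 0.0, 0.0], 0], [[-0.03, -2.88, -0.0], [0.0, 0.0, 0.0], 0]]
[[[0.02, -1.1, -0.0], [0.0, 0.0, 0.0], 0], [[0.02, -1.1, -0.0], [0.0, 0.0, 0.0], 0]]
```

View pics/f_s.png

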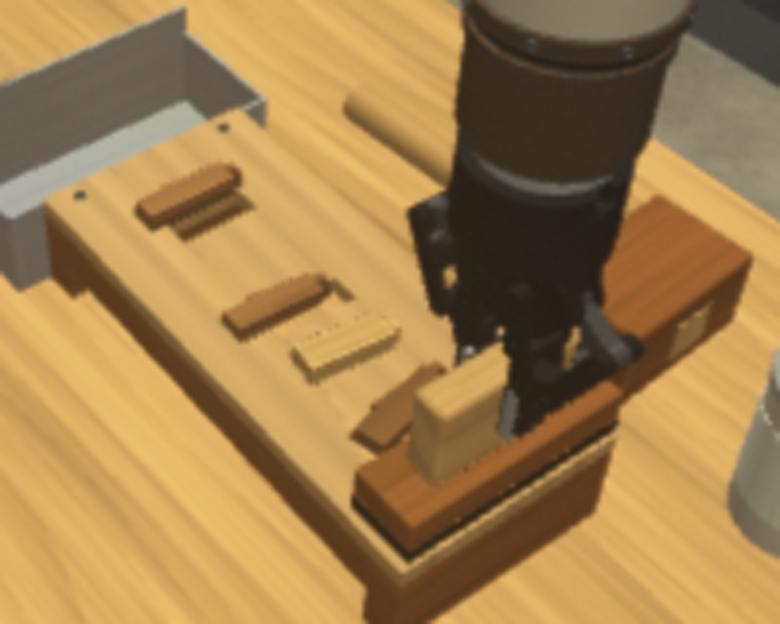

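Call:
jog_arm --rows '[[[-0.02,-1.5,0],[0,0,0],0],[[-0.02,-1.5,0],[0,0,0],0],[[-0.02,-1.5,0],[0,0,0],0],[[-0.02,-1.5,0],[0,0,0],0],[[-0.02,-1.5,0],[0,0,0],0],[[-0.02,-1.5,0],[0,0,0],0],[[-0.02,-1.5,0],[0,0,0],0],[[-0.02,-1.5,0],[0,0,0],0],[[-0.02,-1.5,0],[0,0,0],0],[[0,0,0],[0,0,0],0]]'

```text
clock: 8.65
position: [608.4, -30.1, 116.2]
ee_rot: [1.0, -0.016, -0.0, -0.001]
contact_force: [-1.7, 0.3, 6.6]
gripper_width: 23.3
```

```bash
python3 - <<'E'
from h import *
st()
im=eyes.get_image("side"); crop(im,200,120,400,280,3.9,"pics/g_s.png")
E
```

```text
t8.65 pos [608.4 -30.1 116.2] toolx [ 0.999 -0.032 -0.001] tooly [-0.032 -0.999 -0.001] z [-0.001  0.001 -1.   ] F [-1.7  0.3  6.6] w 23.3 j [ 0.22  0.46 -0.18 -0.   -0.93  1.32]
```

View pics/g_s.png

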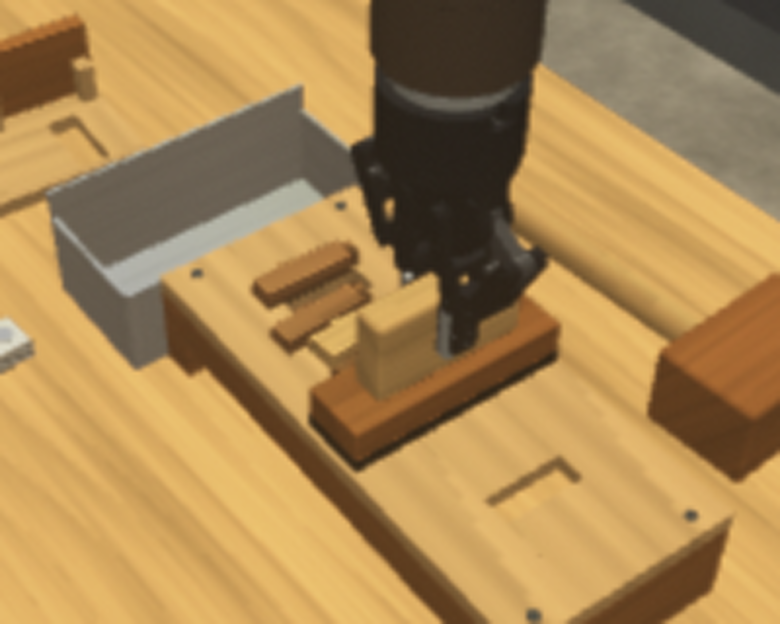

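Call:
jog_arm --rows '[[[-0.02,-1.5,0],[0,0,0],0],[[-0.02,-1.5,0],[0,0,0],0],[[-0.02,-1.5,0],[0,0,0],0],[[-0.02,-1.5,0],[0,0,0],0],[[-0.02,-1.5,0],[0,0,0],0],[[-0.02,-1.5,0],[0,0,0],0],[[-0.02,-1.5,0],[0,0,0],0],[[-0.02,-1.5,0],[0,0,0],0],[[-0.02,-1.5,0],[0,0,0],0],[[0,0,0],[0,0,0],0]]'

```text
clock: 9.95
position: [610.7, 104.9, 116.2]
ee_rot: [1.0, -0.016, -0.001, -0.001]
contact_force: [-1.7, 0.3, 6.5]
gripper_width: 23.3
```

Call:
jog_arm --rows '[[[-0.02,-1.5,0],[0,0,0],0],[[-0.02,-1.5,0],[0,0,0],0],[[-0.02,-0.8,0],[0,0,0],0],[[0,0,0],[0,0,0],0],[[0,0,0],[0,0,0],0]]'

```text
clock: 10.58
position: [611.1, 142.2, 116.2]
ee_rot: [1.0, -0.016, -0.001, -0.001]
contact_force: [-0.1, -1.0, 5.3]
gripper_width: 23.3
```

```bash
python3 - <<'E'
from h import *
st()
im=eyes.get_image("side"); crop(im,200,120,400,280,3.9,"pics/g_s2.png")
im=eyes.get_image("wrist"); cv2.imwrite("pics/g_w2.png",im[:,:,::-1])
im=eyes.get_image("top"); crop(im,190,150,370,280,4,"pics/g_t2.png")
E
```

```text
t10.57 pos [611.1 142.2 116.2] toolx [ 0.999 -0.032 -0.001] tooly [-0.032 -0.999 -0.001] z [-0.001  0.001 -1.   ] F [-0.1 -1.   5.3] w 23.3 j [ 0.49  0.49 -0.13 -0.   -0.95  1.05]
```

View pics/g_s2.png

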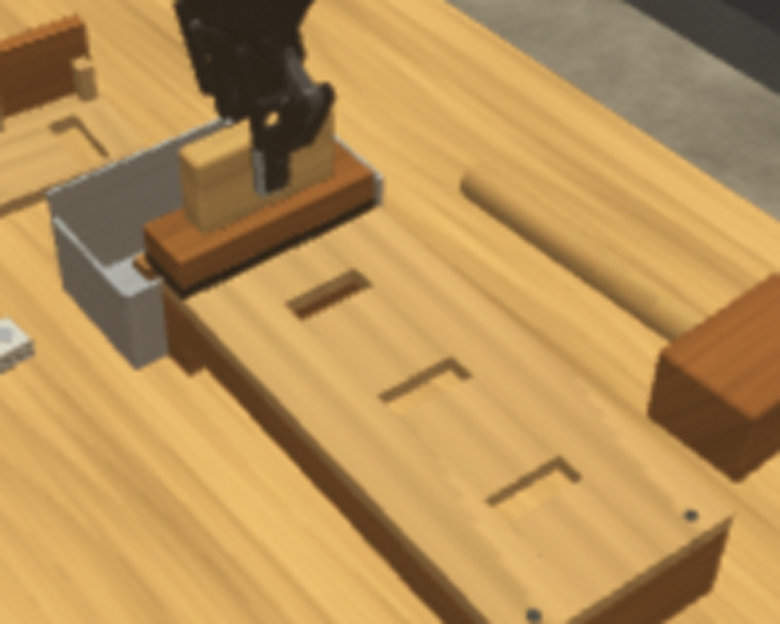

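View pics/g_w2.png

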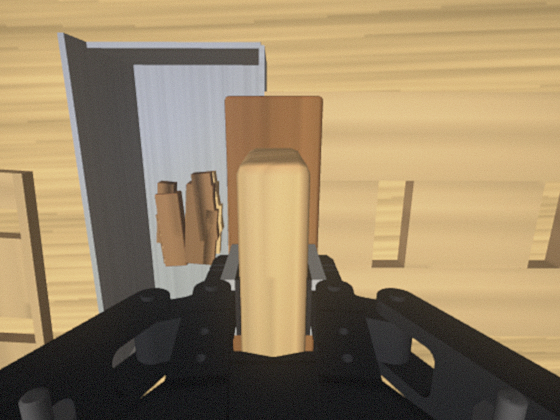

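Call:
jog_arm --rows '[[[0,-1.0,0],[0,0,0],0],[[0,0,0],[0,0,0],0],[[0,0,0],[0,0,0],0],[[0,0,-3.0],[0,0,0],0],[[0,0,-4.0],[0,0,0],0],[[0,0,-4.0],[0,0,0],0],[[0,0,0],[0,0,0],0]]'

```text
clock: 11.6
position: [612.3, 152.8, 227.5]
ee_rot: [1.0, -0.016, 0.001, -0.002]
contact_force: [0.8, -0.2, -3.6]
gripper_width: 23.4
```

```bash
python3 - <<'E'
from h import *
st()
im=eyes.get_image("side"); crop(im,200,120,400,280,3.9,"pics/g_s3.png")
im=eyes.get_image("wrist"); cv2.imwrite("pics/g_w3.png",im[:,:,::-1])
im=eyes.get_image("top"); crop(im,190,150,370,280,4,"pics/g_t3.png")
E
```

```text
t11.60 pos [612.3 152.8 227.5] toolx [ 0.999 -0.032  0.002] tooly [-0.032 -0.999 -0.004] z [ 0.002  0.004 -1.   ] F [ 0.8 -0.2 -3.6] w 23.4 j [ 0.5   0.4   0.02 -0.   -1.19  1.04]
```

View pics/g_s3.png

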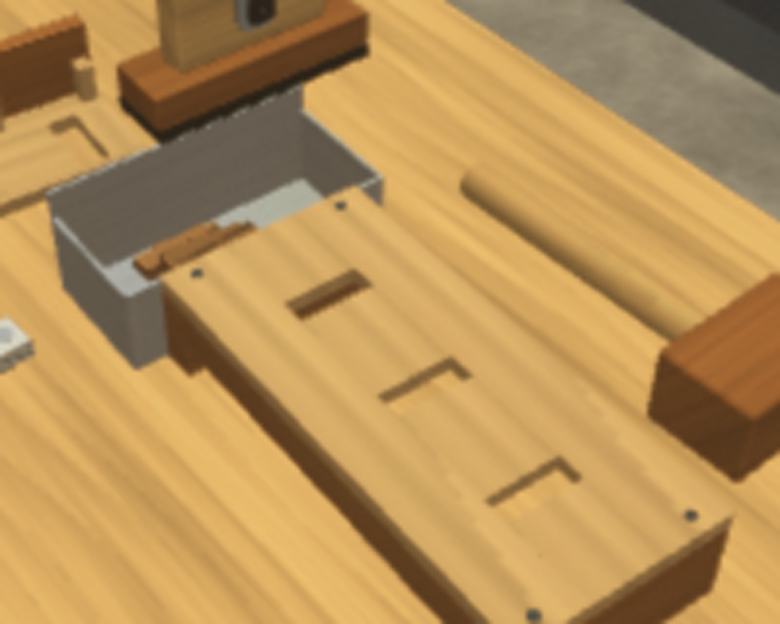

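View pics/g_w3.png

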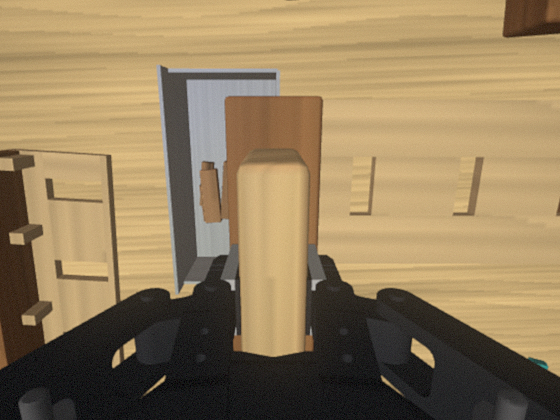

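View pics/g_t3.png

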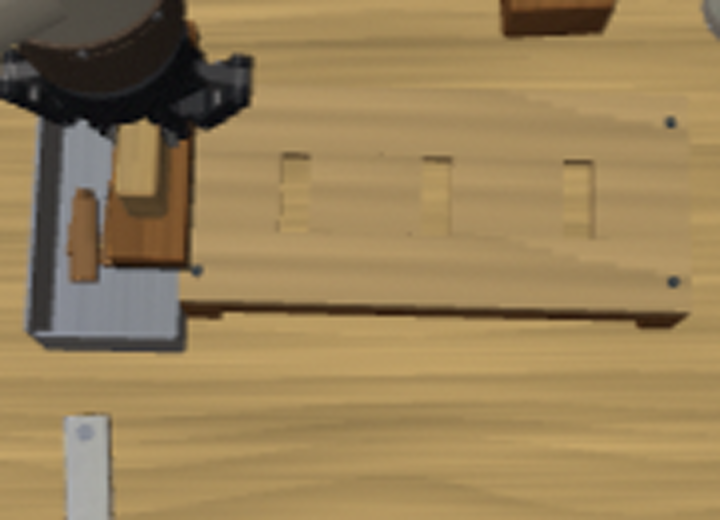

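```bash
python3 - <<'E'
from plan import *
plan([(426,-131,150,-90.6,0,None),(426,-131,60,-90.6,0,2),(426,-131,47,-90.6,0,2)],start=(612.2,152.5,226.6))
E
```

```text
t11.75 pos [610.  151.3 222.7] toolx [ 0.999 -0.033 -0.007] tooly [-0.033 -0.999  0.001] z [-0.008 -0.    -1.   ] F [-0.5  0.3 -3.1] w 23.6 j [ 0.5   0.4   0.01 -0.   -1.19  1.04]
-> [ 426. -131.  150.] -90.6
-> [ 426. -131.   60.] -90.6
-> [ 426. -131.   47.] -90.6
[[[-1.76, 2.89, 0.78], [0.1, 0.4, 8.9], 0], [[-1.3, 3.13, 0.77], [-0.0, 0.0, 8.9], 0], [[-0.8, 3.3, 0.76], [-0.0, 0.0, 8.9], 0], [[-0.28, 3.38, 0.77], [-0.0, 0.0, 8.9], 0], [[0.25, 3.38, 0.76], [-0.0, 0.0, 8.9], 0], [[0.77, 3.3, 0.77], [-0.0, 0.0, 8.8], 0], [[1.27, 3.15, 0.76], [0.0, 0.0, 8.9], 0], [[1.74, 2.91, 0.77], [0.0, 0.0, 8.8], 0], [[2.16, 2.62, 0.76], [0.0, 0.0, 8.9], 0], [[2.55, 2.24, 0.77], [0.0, 0.0, 8.8], 0]]
[[[0.0, 0.0, 4.5], [0.0, 0.0, 0.0], 0], [[0.0, 0.0, 4.5], [0.0, 0.0, 0.0], 0], [[0.0, 0.0, 0.65], [0.0, 0.0, 0.0], 0], [[0.0, 0.0, 0.65], [0.0, 0.0, 0.0], 0]]
```

Call:
jog_arm --rows '[[[-1.76,2.89,0.78],[0.1,0.4,8.9],0],[[-1.3,3.13,0.77],[0,0,8.9],0],[[-0.8,3.3,0.76],[0,0,8.9],0],[[-0.28,3.38,0.77],[0,0,8.9],0],[[0.25,3.38,0.76],[0,0,8.9],0],[[0.77,3.3,0.77],[0,0,8.8],0],[[1.27,3.15,0.76],[0,0,8.9],0],[[1.74,2.91,0.77],[0,0,8.8],0],[[2.16,2.62,0.76],[0,0,8.9],0],[[2.55,2.24,0.77],[0,0,8.8],0]]'

```text
clock: 13.0
position: [424.0, -133.2, 145.8]
ee_rot: [-0.701, 0.713, 0.0, 0.001]
contact_force: [0.1, -0.6, -2.0]
gripper_width: 22.9
```

Call:
jog_arm --rows '[[[0,0,4.5],[0,0,0],0],[[0,0,4.0],[0,0,0],0],[[0,0,0],[0,0,0],0],[[0,0,0],[0,0,0],0]]'

```text
clock: 13.5
position: [427.3, -132.6, 63.3]
ee_rot: [-0.704, 0.711, -0.002, 0.002]
contact_force: [-0.6, -0.4, -2.5]
gripper_width: 23.1
```

```bash
python3 - <<'E'
from h import *
st()
im=eyes.get_image("side"); crop(im,180,180,380,340,3.9,"pics/h_s.png")
st()
E
```

```text
t13.50 pos [ 427.3 -132.6   63.3] toolx [-0.01  -1.    -0.001] tooly [-1.     0.01  -0.006] z [ 0.006  0.001 -1.   ] F [-0.6 -0.4 -2.5] w 23.1 j [ 0.06  0.3  -0.64 -0.   -0.63 -0.07]
t13.55 pos [ 427.8 -132.6   63.9] toolx [-0.01  -1.    -0.001] tooly [-1.     0.01  -0.007] z [ 0.007  0.001 -1.   ] F [ 0.4  0.1 -2.3] w 23.2 j [ 0.06  0.3  -0.64 -0.   -0.63 -0.07]
```

View pics/h_s.png

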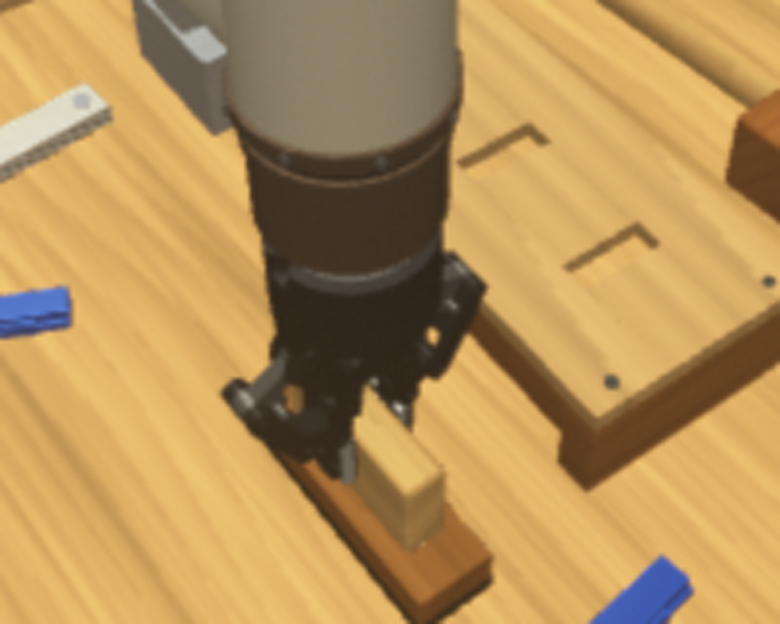

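Call:
jog_arm --rows '[[[0,0,1.0],[0.3,0,0],0],[[0,0,0.6],[0,0,0],0],[[0,0,0.2],[0,0,0],0],[[0,0,0],[0,0,0],0],[[0,0,0],[0,0,0],0]]'

```text
clock: 14.18
position: [426.9, -132.6, 46.2]
ee_rot: [-0.704, 0.711, -0.003, 0.004]
contact_force: [-3.1, 3.3, 10.0]
gripper_width: 23.6
```

Call:
jog_arm --rows '[[[0,0,0],[0,0,0],4.0],[[0,0,0],[0,0,0],8.54],[[0,0,0],[0,0,0],8.54],[[0,0,-3.0],[0,0,0],8.54],[[0,0,-5.0],[0,0,0],8.54],[[0,0,-5.0],[0,0,0],8.54],[[0,0,-2.0],[0,0,0],8.54]]'

```text
clock: 15.05
position: [426.7, -133.0, 198.0]
ee_rot: [-0.703, 0.711, -0.006, 0.006]
contact_force: [0.2, 0.4, 0.2]
gripper_width: 85.5
```

```bash
cat > m2.py <<'E'
from h import *
# b2 crop offset (105,180) scale 5, fence first estimate
T=cam("top")
def u(p,z): return unproj(T,((p[0]+.5)/5-.5+105,(p[1]+.5)/5-.5+180),z)
print("foot edge",u((347,72),12),u((280,552),12))
print("upright top outer",u((122,28),70),u((40,535),70))
print("upright top inner",u((150,34),70),u((70,538),70))
print("slots corner TL", u((217,112),12),u((192,280),12),u((165,450),12), "TR",u((323,118),12),u((300,284),12))
E
python3 m2.py
python3 - <<'E'
from h import *
st()
im=eyes.get_image("wrist"); cv2.imwrite("pics/i_w.png",im[:,:,::-1])
im=eyes.get_image("side"); crop(im,180,180,380,340,3.9,"pics/i_s.png")
E
```

```text
foot edge [639.98025925 325.6207518   12.        ] [373.46088949 350.76241572  12.        ]
upright top outer [649.97911182 431.86416477  70.        ] [382.18102467 456.60445547  70.        ]
upright top inner [646.5011808  416.69805323  70.        ] [380.49256878 441.27886113  70.        ]
slots corner TL [617.43066461 397.5700606   12.        ] [522.02027884 406.23007023  12.        ] [428.75334519 415.6178987   12.        ] TR [613.38556188 337.99436441  12.        ] [519.15510534 346.62238218  12.        ]
t15.05 pos [ 426.7 -133.   198. ] toolx [-0.01  -1.    -0.001] tooly [-1.     0.01  -0.016] z [ 0.016  0.001 -1.   ] F [0.2 0.4 0.2] w 85.5 j [ 0.06  0.1  -0.47  0.   -0.99 -0.07]
```

View pics/i_w.png

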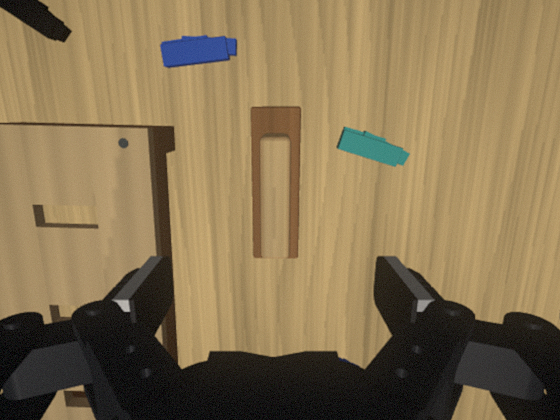

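View pics/i_s.png

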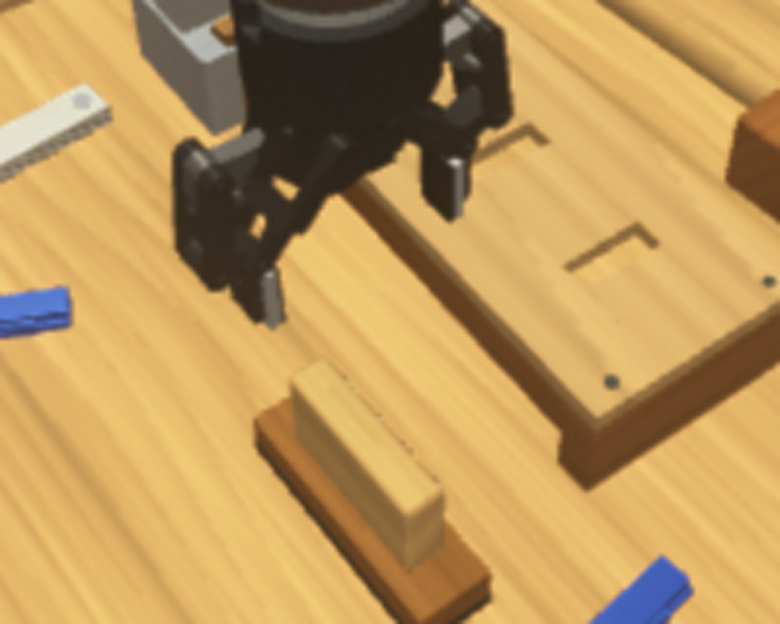

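```bash
python3 - <<'E'
from plan import *
plan([(608,70,300,-91.9,5,None)])
E
```

```text
t15.15 pos [ 426.8 -132.9  197.3] toolx [-0.01  -1.    -0.001] tooly [-1.     0.01  -0.017] z [ 0.017  0.001 -1.   ] F [ 0.4 -0.1 -0.5] w 85.5 j [ 0.06  0.1  -0.47  0.   -0.98 -0.07]
-> [608.  70. 300.] -91.9
[[[-3.41, -3.01, -1.66], [-1.0, 0.1, 0.2], 5], [[-3.42, -2.97, -1.72], [0.0, -0.0, 0.2], 5], [[-3.43, -2.96, -1.71], [0.0, -0.0, 0.2], 5], [[-3.45, -2.95, -1.72], [0.0, -0.0, 0.2], 5], [[-3.45, -2.94, -1.71], [0.0, -0.0, 0.3], 5], [[-3.47, -2.92, -1.72], [0.0, -0.0, 0.2], 5]]
```

Call:
jog_arm --rows '[[[-3.41,-3.01,-1.66],[-1,0.1,0.2],5],[[-3.42,-2.97,-1.72],[0,0,0.2],5],[[-3.43,-2.96,-1.71],[0,0,0.2],5],[[-3.45,-2.95,-1.72],[0,0,0.2],5],[[-3.45,-2.94,-1.71],[0,0,0.3],5],[[-3.47,-2.92,-1.72],[0,0,0.2],5],[[0,0,0],[0,0,0],5],[[0,0,0],[0,0,0],5],[[0,0,0],[0,0,0],5]]'

```text
clock: 16.27
position: [606.3, 69.2, 295.5]
ee_rot: [-0.695, 0.719, 0.003, -0.004]
contact_force: [-0.4, -0.7, 0.5]
gripper_width: 49.9
```

```bash
python3 - <<'E'
from h import *
st()
c=cam("wrist"); im=eyes.get_image("wrist"); cv2.imwrite("pics/j_w.png",im[:,:,::-1])
np.savez("j_cam.npz",K=c[0],R=c[1],t=c[2])
st()
E
```

```text
t16.27 pos [606.3  69.2 295.5] toolx [-0.034 -0.999  0.001] tooly [-0.999  0.034  0.009] z [-0.009 -0.001 -1.   ] F [-0.4 -0.7  0.5] w 49.9 j [ 0.38  0.33  0.09 -0.   -1.34 -0.41]
t16.32 pos [606.4  69.1 295.9] toolx [-0.034 -0.999  0.001] tooly [-0.999  0.034  0.008] z [-0.008 -0.001 -1.   ] F [ 0.2 -0.4  0. ] w 49.8 j [ 0.38  0.33  0.09 -0.   -1.34 -0.41]
```

View pics/j_w.png

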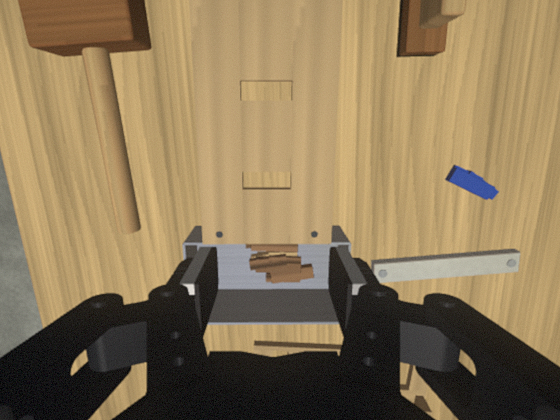

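```bash
python3 - <<'E'
from h import *
im=cv2.imread("pics/j_w.png")[:,:,::-1]
crop(im,190,60,340,250,4,"pics/j1.png")
crop(im,230,230,330,300,7,"pics/j2.png")
d=np.load("j_cam.npz"); c=(d["K"],d["R"],d["t"])
C=np.array([608,-22.3]); A=np.radians(88.1); y=np.array([np.cos(A),np.sin(A)]); x=np.array([y[1],-y[0]])
for X,Y in [(-27,85),(27,85),(-27,105),(27,105),(-27,-10),(27,-10),(-27,10),(27,10),(-75,170),(75,170)]:
    P=C+X*x+Y*y; print(X,Y,proj(c,[P[0],P[1],70]).round(1))
E
```

```text
-27 85 [[291.5 171.1]]
27 85 [[242.5 171.2]]
-27 105 [[291.3 188.9]]
27 105 [[242.9 189. ]]
-27 -10 [[292.9  79.5]]
27 -10 [[240.4  79.4]]
-27 10 [[292.6  99.8]]
27 10 [[240.9  99.8]]
-75 170 [[331.5 243.4]]
75 170 [[202.9 243.7]]
```

View pics/j1.png

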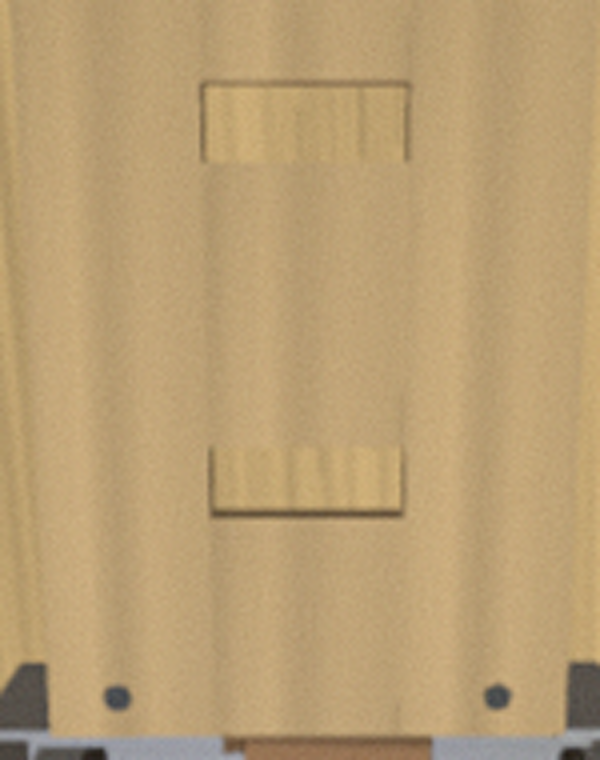

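View pics/j2.png

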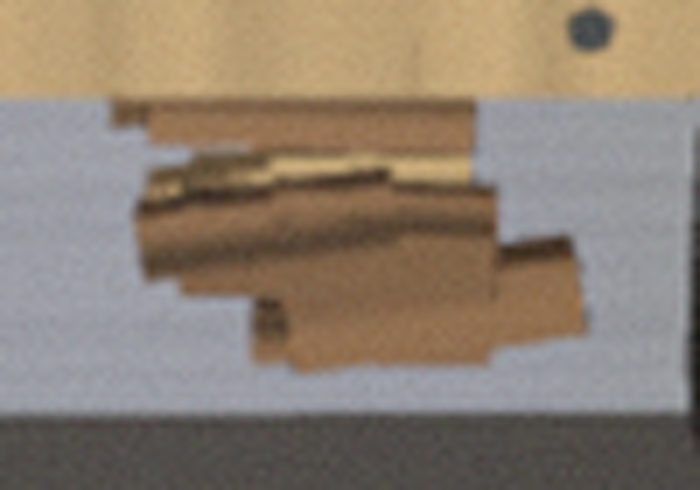

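```bash
python3 - <<'E'
from plan import *
plan([(514.8,436.6,200,-5.3,5,10)])
E
```

```text
t16.32 pos [606.4  69.1 295.9] toolx [-0.034 -0.999  0.001] tooly [-0.999  0.034  0.008] z [-0.008 -0.001 -1.   ] F [ 0.2 -0.4  0. ] w 49.8 j [ 0.38  0.33  0.09 -0.   -1.34 -0.41]
-> [514.8 436.6 200. ] -5.3
[[[-3.64, 1.03, 0.96], [0.5, -0.0, -8.7], 5], [[-3.76, 0.48, 0.96], [-0.0, -0.0, -8.7], 5], [[-3.79, -0.1, 0.96], [-0.0, -0.0, -8.7], 5], [[-3.73, -0.67, 0.96], [-0.0, -0.0, -8.6], 5], [[-3.59, -1.22, 0.95], [-0.0, -0.0, -8.7], 5], [[-3.36, -1.74, 0.96], [0.0, -0.0, -8.6], 5], [[-3.06, -2.23, 0.95], [0.0, -0.0, -8.7], 5], [[-2.69, -2.66, 0.96], [0.0, -0.0, -8.6], 5], [[-2.26, -3.04, 0.95], [0.0, -0.0, -8.7], 5], [[-1.78, -3.35, 0.96], [0.0, -0.0, -8.6], 5]]
```

Call:
jog_arm --rows '[[[-3.64,1.03,0.96],[0.5,0,-8.7],5],[[-3.76,0.48,0.96],[0,0,-8.7],5],[[-3.79,-0.1,0.96],[0,0,-8.7],5],[[-3.73,-0.67,0.96],[0,0,-8.6],5],[[-3.59,-1.22,0.95],[0,0,-8.7],5],[[-3.36,-1.74,0.96],[0,0,-8.6],5],[[-3.06,-2.23,0.95],[0,0,-8.7],5],[[-2.69,-2.66,0.96],[0,0,-8.6],5],[[-2.26,-3.04,0.95],[0,0,-8.7],5],[[-1.78,-3.35,0.96],[0,0,-8.6],5]]'

```text
clock: 17.58
position: [515.1, 437.7, 200.5]
ee_rot: [0.999, -0.044, 0.001, 0.0]
contact_force: [0.6, -0.6, 0.5]
gripper_width: 50.4
```

Call:
jog_arm --rows '[[[0,0,0],[0,0,0],5],[[0,0,0],[0,0,0],5],[[0,0,0],[0,0,0],5]]'

```text
clock: 17.95
position: [515.9, 436.4, 201.3]
ee_rot: [0.999, -0.047, 0.001, -0.0]
contact_force: [-0.2, -0.7, 0.6]
gripper_width: 50.0
```

```bash
python3 - <<'E'
from h import *
st()
c=cam("wrist"); im=eyes.get_image("wrist"); 
np.savez("k_cam.npz",K=c[0],R=c[1],t=c[2])
G=np.array([514.8,436.6]); fy=np.array([-0.9958,0.092]); fx=np.array([0.092,.9958])
im=im.copy()
cv2.imwrite("pics/k_w.png",im[:,:,::-1])
for X,Y,z in [(7.5,-135,70),(-7.5,-135,70),(-97.5,-135,12),(-30.5,-12,12),(-30.5,12,12),(-90.5,-12,12),(-30.5,-83,12),(-30.5,-107,12),(-90.5,-107,12)]:
    P=G+X*fx+Y*fy; print(X,Y,z,proj(c,[P[0],P[1],z]).round(1))
E
```

```text
t17.95 pos [515.9 436.4 201.3] toolx [ 0.996 -0.094  0.002] tooly [-0.094 -0.996 -0.001] z [ 0.002  0.    -1.   ] F [-0.2 -0.7  0.6] w 50.0 j [ 0.94  0.49  0.1   0.   -1.18  0.53]
7.5 -135 70 [[263.2  20.3]]
-7.5 -135 70 [[283.7  20.3]]
-97.5 -135 12 [[381.7  38.2]]
-30.5 -12 12 [[304.2 173.6]]
-30.5 12 12 [[303.6 197.1]]
-90.5 -12 12 [[364.5 173.6]]
-30.5 -83 12 [[305.9  98.7]]
-30.5 -107 12 [[306.6  71.5]]
-90.5 -107 12 [[371.6  71.4]]
```

View pics/k_w.png

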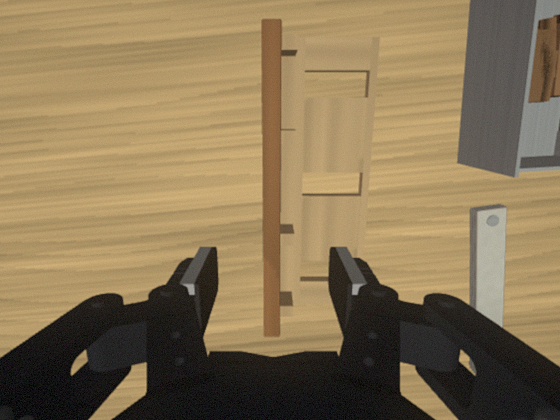

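```bash
python3 - <<'E'
from h import *
im=cv2.imread("pics/k_w.png")[:,:,::-1]
crop(im,250,10,390,130,5,"pics/k1.png")
crop(im,250,150,390,270,5,"pics/k2.png")
E
```

```text
(no output)
```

View pics/k1.png

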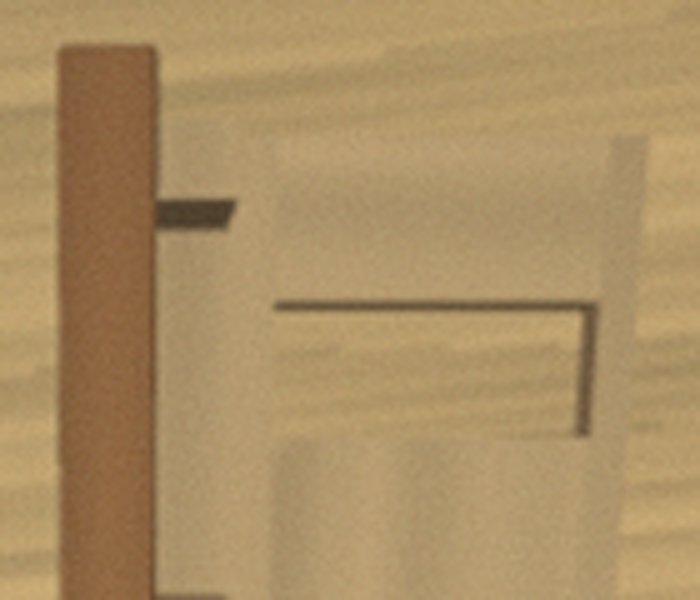

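View pics/k2.png

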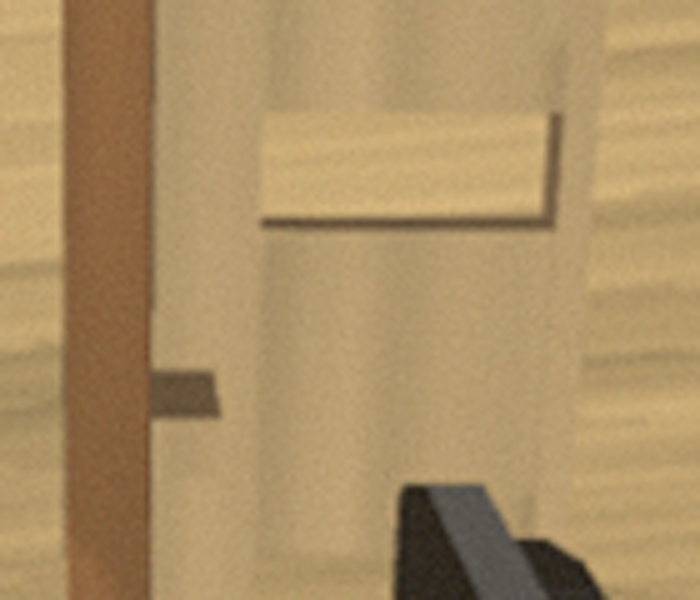

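```bash
python3 - <<'E'
from h import *
from scipy.optimize import least_squares
d=np.load("k_cam.npz"); c=(d["K"],d["R"],d["t"])
M=[(7.5,-135,70),(-7.5,-135,70),(-30.5,-107,12),(-90.5,-107,12),(-30.5,12,12),(-90.5,12,12),(-97.5,-135,12)]
O=np.array([(261.2,18.6),(280.8,18.6),(304.6,69.8),(369.2,69.8),(302,195.2),(360.2,195.2),(379.2,36.6)])
def pts(q):
    a=np.radians(q[2]); fy=np.array([np.cos(a),np.sin(a)]); fx=np.array([fy[1],-fy[0]])
    return np.array([[*(q[:2]+X*fx+Y*fy),z] for X,Y,z in M])
f=lambda q:(proj(c,pts(q))-O).ravel()
r=least_squares(f,[514.8,436.6,174.7]); print(r.x,r.fun.reshape(-1,2).round(1))
E
```

```text
[516.36237723 438.53211105 174.70765788] [[-0.8 -0.3]
 [ 0.1 -0.3]
 [-0.2  0.1]
 [ 0.3  0. ]
 [-0.4  0.6]
 [ 0.7  0.6]
 [ 0.4 -0.1]]
```

Call:
jog_arm --rows '[[[0.03,-0.21,4.0],[0,0,0],5],[[0,0,5.0],[0,0,0],5],[[0,0,5.0],[0,0,0],5],[[0,0,2.5],[0,0,0],5],[[0,0,0.8],[0,0,0],5],[[0,0,0],[0,0,0],5],[[0,0,0],[0,0,0],0],[[0,0,0],[0,0,0],0],[[0,0,0],[0,0,0],0],[[0,0,0],[0,0,0],0]]'

```text
clock: 19.25
position: [516.6, 439.5, 29.3]
ee_rot: [0.999, -0.046, 0.001, -0.0]
contact_force: [-1.8, -1.6, 6.1]
gripper_width: 14.3
```

```bash
python3 - <<'E'
from h import *
st()
im=eyes.get_image("side"); crop(im,100,80,300,240,3.9,"pics/l_s.png")
st()
E
```

```text
t19.25 pos [516.6 439.5  29.3] toolx [ 0.996 -0.092  0.003] tooly [-0.092 -0.996 -0.001] z [ 0.003  0.    -1.   ] F [-1.8 -1.6  6.1] w 14.3 j [ 0.94  0.66 -0.08  0.   -0.84  0.53]
t19.30 pos [516.6 439.5  29.3] toolx [ 0.996 -0.092  0.003] tooly [-0.092 -0.996 -0.001] z [ 0.003  0.    -1.   ] F [-1.  -2.4  5.8] w 14.5 j [ 0.94  0.66 -0.08  0.   -0.84  0.53]
```

View pics/l_s.png

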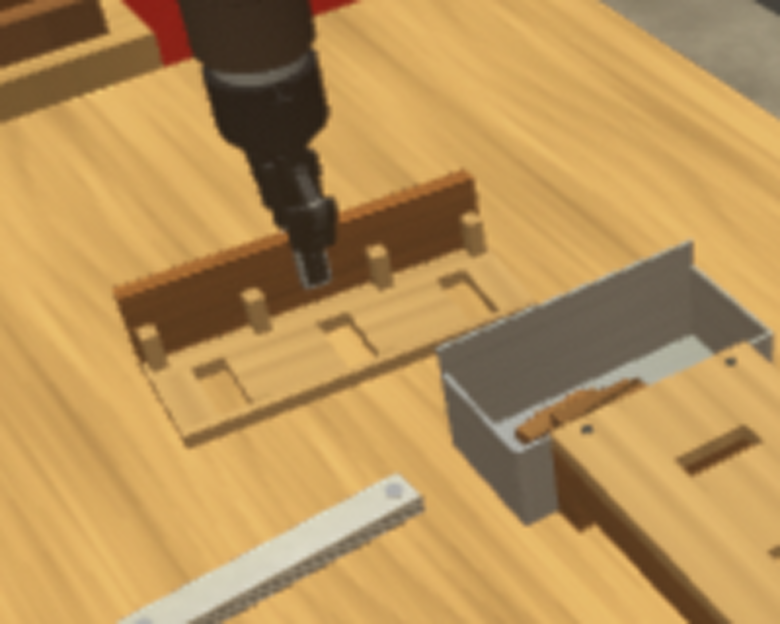

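```bash
python3 - <<'E'
from plan import *
plan([(516.6,439.5,185,-5.3,0,None),(669.1,-24.3,185,-91.9,0,12)])
E
```

```text
t19.30 pos [516.6 439.5  29.3] toolx [ 0.996 -0.092  0.003] tooly [-0.092 -0.996 -0.001] z [ 0.003  0.    -1.   ] F [-1.  -2.4  5.8] w 14.5 j [ 0.94  0.66 -0.08  0.   -0.84  0.53]
-> [516.6 439.5 185. ] -5.3
-> [669.1 -24.3 185. ] -91.9
[[[0.01, -0.0, -5.19], [-0.0, -0.2, 0.0], 0], [[-0.0, -0.01, -5.19], [-0.0, 0.0, -0.0], 0], [[-0.0, -0.0, -5.19], [-0.0, 0.0, -0.0], 0], [[1.62, 3.73, -0.0], [-0.0, 0.0, 7.2], 0], [[2.08, 3.5, -0.0], [-0.0, 0.0, 7.2], 0], [[2.5, 3.21, -0.0], [-0.0, 0.0, 7.2], 0], [[2.88, 2.87, -0.0], [-0.0, 0.0, 7.2], 0], [[3.22, 2.49, -0.0], [-0.0, 0.0, 7.2], 0], [[3.5, 2.07, -0.01], [-0.0, 0.0, 7.2], 0], [[3.74, 1.61, -0.0], [0.0, 0.0, 7.2], 0]]
[[[3.91, 1.13, -0.01], [0.0, 0.0, 7.2], 0], [[4.02, 0.63, -0.0], [0.0, 0.0, 7.3], 0], [[4.07, 0.12, -0.01], [0.0, 0.0, 7.2], 0], [[4.05, -0.4, -0.0], [0.0, 0.0, 7.3], 0], [[3.96, -0.91, -0.01], [0.0, 0.0, 7.2], 0]]
```

Call:
jog_arm --rows '[[[0,0,-5.19],[0,-0.2,0],0],[[0,0,-5.19],[0,0,0],0],[[0,0,-5.19],[0,0,0],0],[[1.62,3.73,0],[0,0,7.2],0],[[2.08,3.5,0],[0,0,7.2],0],[[2.5,3.21,0],[0,0,7.2],0],[[2.88,2.87,0],[0,0,7.2],0],[[3.22,2.49,0],[0,0,7.2],0],[[3.5,2.07,0],[0,0,7.2],0],[[3.74,1.61,0],[0,0,7.2],0]]'

```text
clock: 20.55
position: [604.8, 167.8, 181.9]
ee_rot: [0.883, -0.469, -0.002, 0.001]
contact_force: [-0.0, -0.5, -3.4]
gripper_width: 14.5
```

Call:
jog_arm --rows '[[[3.91,1.13,0],[0,0,7.2],0],[[4.02,0.63,0],[0,0,7.3],0],[[4.07,0.12,0],[0,0,7.2],0],[[4.05,-0.4,0],[0,0,7.3],0],[[3.96,-0.91,0],[0,0,7.2],0],[[0,0,0],[0,0,0],0],[[0,0,0],[0,0,0],0],[[0,0,0],[0,0,0],0]]'

```text
clock: 21.55
position: [668.3, -23.2, 182.7]
ee_rot: [-0.696, 0.718, 0.001, -0.001]
contact_force: [-0.6, -0.3, -2.8]
gripper_width: 14.0
```

```bash
python3 - <<'E'
from h import *
st()
im=eyes.get_image("side"); crop(im,190,80,450,280,3,"pics/m_s.png")
im=eyes.get_image("wrist"); cv2.imwrite("pics/m_w.png",im[:,:,::-1])
st()
E
```

```text
t21.55 pos [668.3 -23.2 182.7] toolx [-0.032 -1.    -0.   ] tooly [-1.     0.032  0.002] z [-0.002  0.    -1.   ] F [-0.6 -0.3 -2.8] w 14.0 j [ 0.21  0.49  0.06 -0.   -1.14 -0.24]
t21.65 pos [668.5 -23.2 183. ] toolx [-0.032 -1.    -0.   ] tooly [-1.     0.032  0.002] z [-0.002  0.    -1.   ] F [ 0.2  0.2 -3. ] w 14.3 j [ 0.21  0.49  0.06 -0.   -1.14 -0.24]
```

View pics/m_s.png

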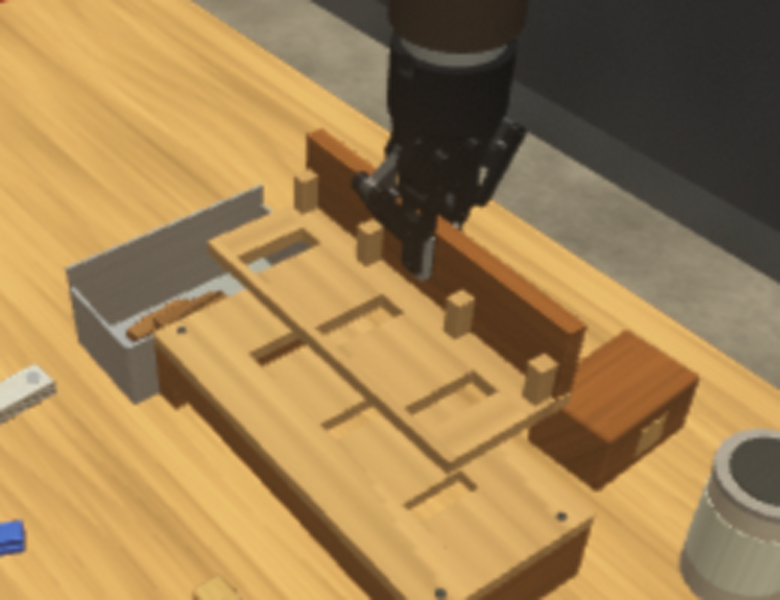

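View pics/m_w.png

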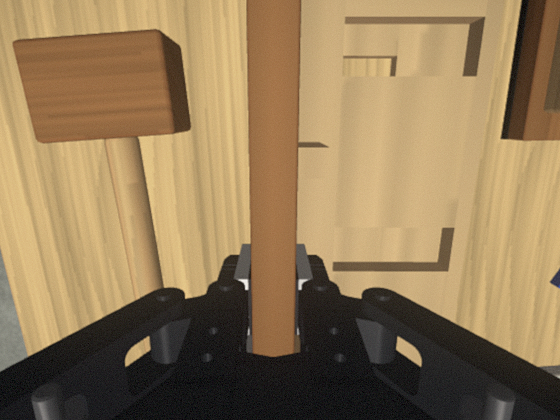

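Call:
jog_arm --rows '[[[0.1,-0.05,3.0],[0,0,0],0],[[0,0,3.0],[0,0,0],0],[[0,0,1.5],[0,0,0],0],[[0,0,0],[0,0,0],0],[[0,0,0],[0,0,0],0]]'

```text
clock: 22.28
position: [670.2, -25.1, 109.6]
ee_rot: [-0.696, 0.718, -0.0, 0.0]
contact_force: [-0.2, 0.9, -3.3]
gripper_width: 14.1
```

```bash
python3 - <<'E'
from h import *
st()
c=cam("wrist"); im=eyes.get_image("wrist"); cv2.imwrite("pics/n_w.png",im[:,:,::-1]); np.savez("n_cam.npz",K=c[0],R=c[1],t=c[2])
st()
im=eyes.get_image("side"); crop(im,190,80,450,280,3,"pics/n_s.png")
C=np.array([608.6,-22.3]); A=np.radians(88.1); y=np.array([np.cos(A),np.sin(A)]); x=np.array([y[1],-y[0]])
for X,Y in [(-27,-105),(27,-105),(-27,-85),(27,-85),(-27,-10),(27,-10)]:
    P=C+X*x+Y*y; print(X,Y,proj(c,[P[0],P[1],70]).round(1))
E
```

```text
t22.27 pos [670.2 -25.1 109.6] toolx [-0.032 -0.999 -0.   ] tooly [-0.999  0.032 -0.001] z [ 0.001  0.    -1.   ] F [-0.2  0.9 -3.3] w 14.1 j [ 0.2   0.56 -0.03  0.   -0.99 -0.24]
t22.32 pos [670.2 -25.2 109.7] toolx [-0.033 -0.999 -0.   ] tooly [-0.999  0.033 -0.002] z [ 0.002  0.    -1.   ] F [-0.3  0.2 -3.4] w 14.7 j [ 0.2   0.56 -0.03  0.   -0.99 -0.24]
-27 -105 [[454.4  33.2]]
27 -105 [[344.5  33. ]]
-27 -85 [[448.8  76.6]]
27 -85 [[342.2  76.4]]
-27 -10 [[430.5 218.2]]
27 -10 [[334.8 218. ]]
```

View pics/n_w.png

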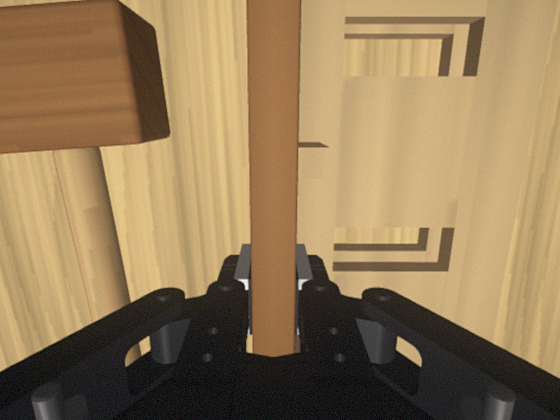

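View pics/n_s.png

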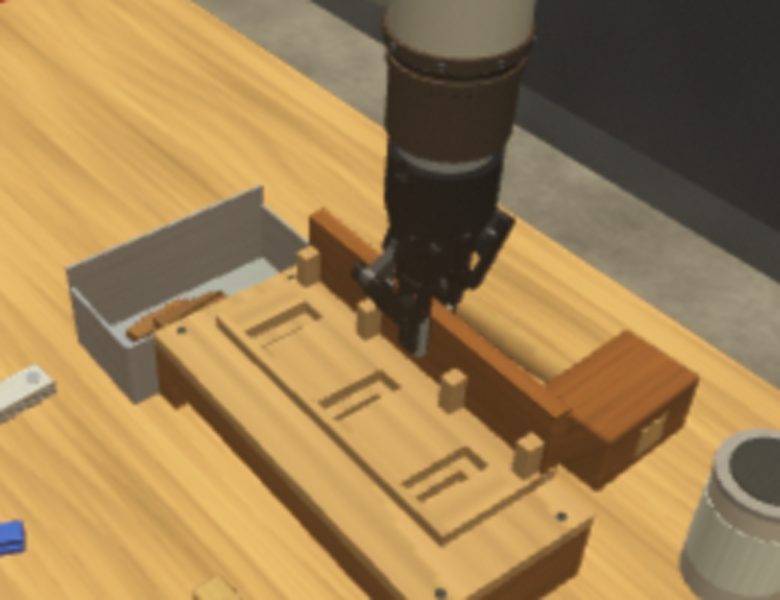

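Call:
jog_arm --rows '[[[-0.09,0.11,0],[0,0,0],0],[[0,0,0.6],[0,0,0],0],[[0,0,0.3],[0,0,0],0],[[0,0,0],[0,0,0],0],[[0,0,0],[0,0,0],0]]'

```text
clock: 23.0
position: [667.9, -24.4, 99.4]
ee_rot: [-0.695, 0.719, 0.001, -0.001]
contact_force: [-1.3, 1.5, 0.7]
gripper_width: 14.0
```

```bash
python3 - <<'E'
from h import *
st()
im=eyes.get_image("wrist"); crop(im,320,0,520,290,2.06,"pics/o_w.png")
st()
E
```

```text
t23.00 pos [667.9 -24.4  99.4] toolx [-0.033 -0.999  0.   ] tooly [-0.999  0.033  0.002] z [-0.002 -0.    -1.   ] F [-1.3  1.5  0.7] w 14.0 j [ 0.2   0.57 -0.04 -0.   -0.97 -0.24]
t23.05 pos [667.9 -24.4  99.4] toolx [-0.033 -0.999  0.   ] tooly [-0.999  0.033  0.002] z [-0.002 -0.    -1.   ] F [-2.2  1.3  1.6] w 13.9 j [ 0.2   0.57 -0.04 -0.   -0.97 -0.24]
```

View pics/o_w.png

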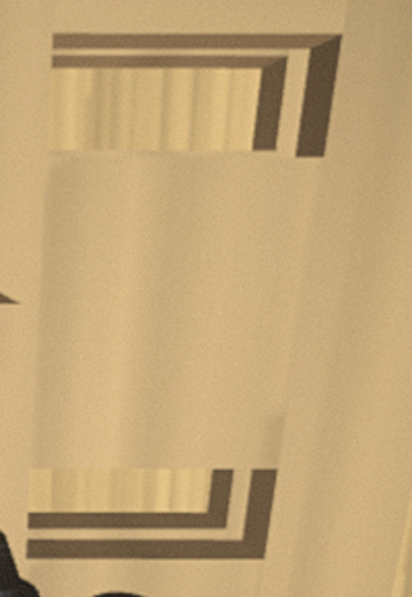

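Call:
jog_arm --rows '[[[0,0,-0.15],[0,0,0],0],[[0,-0.18,0],[0,0,0],0],[[0,0,0],[0,0,0],0],[[0,0,0.2],[0,0,0],0],[[0,0,0],[0,0,0],0],[[0,0,0],[0,0,0],0]]'

```text
clock: 23.8
position: [670.0, -24.5, 99.4]
ee_rot: [-0.695, 0.719, 0.0, -0.0]
contact_force: [-1.7, 1.0, 2.3]
gripper_width: 14.1
```

```bash
python3 - <<'E'
from h import *
st()
im=eyes.get_image("wrist"); crop(im,320,0,520,290,2.06,"pics/o_w2.png")
st()
E
```

```text
t23.80 pos [670.  -24.5  99.4] toolx [-0.033 -0.999  0.   ] tooly [-0.999  0.033  0.001] z [-0.001 -0.    -1.   ] F [-1.7  1.   2.3] w 14.1 j [ 0.2   0.57 -0.04  0.   -0.97 -0.24]
t23.85 pos [670.  -24.5  99.4] toolx [-0.033 -0.999  0.   ] tooly [-0.999  0.033  0.001] z [-0.001 -0.    -1.   ] F [-1.9  1.5  3.5] w 14.3 j [ 0.2   0.57 -0.04 -0.   -0.97 -0.24]
```

View pics/o_w2.png

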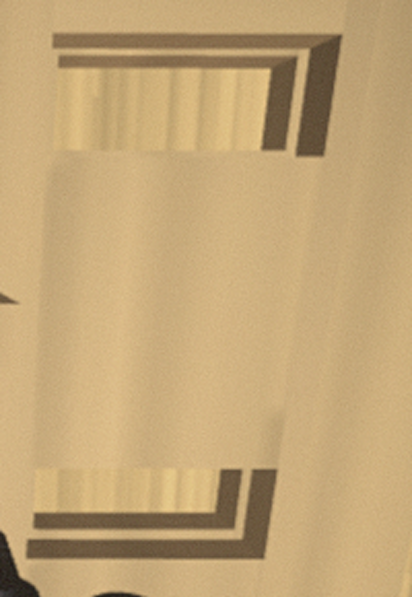

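Call:
jog_arm --rows '[[[0,0,0],[0,0,0],3],[[0,0,0],[0,0,0],5],[[0,0,0],[0,0,0],5],[[0,0,-3.0],[0,0,0],5],[[0,0,-5.0],[0,0,0],5],[[0,0,-5.0],[0,0,0],5],[[0,0,0],[0,0,0],5]]'

```text
clock: 24.72
position: [672.6, -24.5, 234.4]
ee_rot: [-0.695, 0.719, -0.003, 0.004]
contact_force: [-0.3, -0.4, -0.4]
gripper_width: 50.1
```

```bash
python3 - <<'E'
from h import *
st()
im=eyes.get_image("wrist"); cv2.imwrite("pics/p_w.png",im[:,:,::-1])
im=eyes.get_image("side"); crop(im,190,100,470,310,2.8,"pics/p_s.png")
im=eyes.get_image("top"); crop(im,370,170,470,310,4.2,"pics/p_t.png")
im=cv2.imread("pics/a_side.png")[:,:,::-1]; crop(im,300,310,460,420,4.8,"pics/p_r.png")
E
```

```text
t24.73 pos [672.6 -24.5 234.4] toolx [-0.033 -0.999 -0.001] tooly [-0.999  0.033 -0.01 ] z [ 0.01   0.001 -1.   ] F [-0.3 -0.4 -0.4] w 50.1 j [ 0.2   0.46  0.14  0.   -1.24 -0.24]
```

View pics/p_s.png

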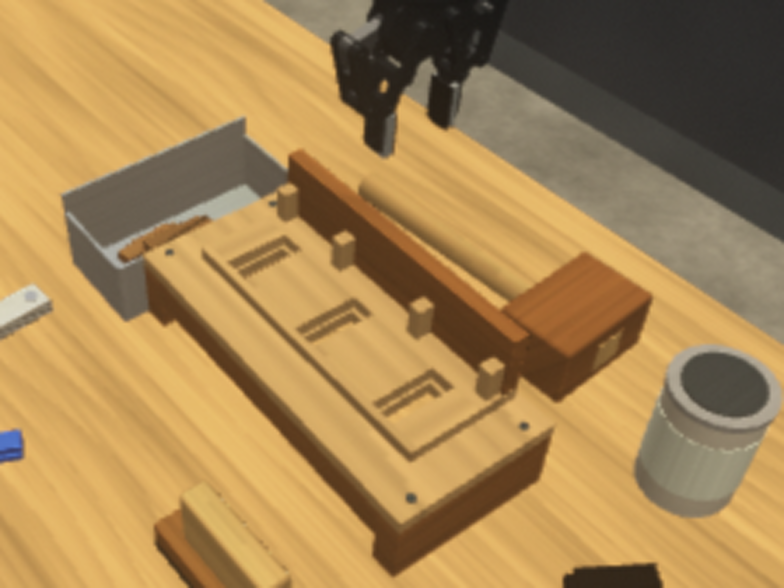

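View pics/p_w.png

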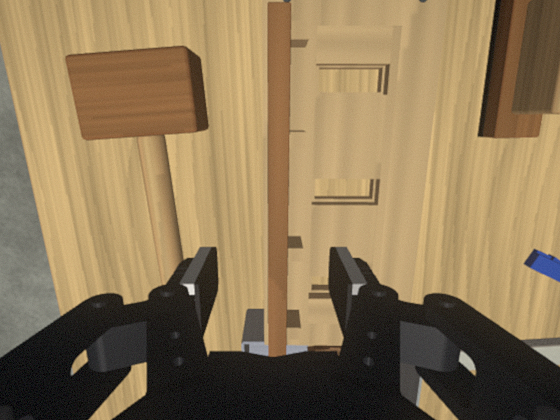

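View pics/p_t.png

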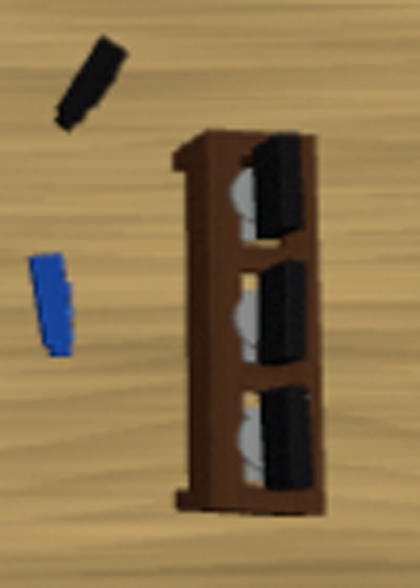

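View pics/p_r.png

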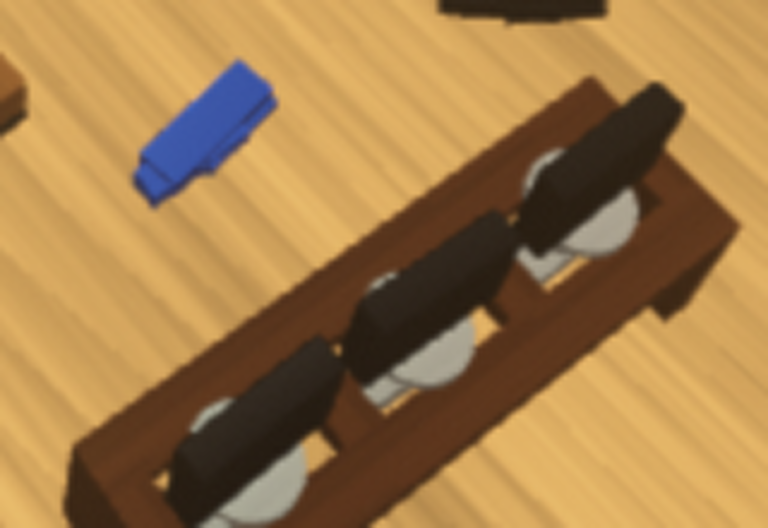

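```bash
python3 - <<'E'
from plan import *
T=cam("top")
for p in [(278,187),(276,313),(286,438)]:
    print(unproj(T,(p[0]/4.2+370,p[1]/4.2+170),97))
plan([(600,-300,280,-1.9,5,None)])
E
```

```text
[ 555.81344374 -377.02658121   97.        ]
[ 477.577959  -368.6579667   97.       ]
[ 402.19948745 -367.81412537   97.        ]
t24.88 pos [669.3 -24.5 227.4] toolx [-0.033 -0.999 -0.   ] tooly [-0.999  0.033  0.004] z [-0.004  0.    -1.   ] F [ 0.1  0.5 -1.1] w 50.2 j [ 0.2   0.47  0.13 -0.   -1.24 -0.24]
-> [ 600. -300.  280.] -1.9
[[[2.78, 0.6, -0.53], [0.2, 0.0, -9.0], 5], [[2.65, 1.03, -0.53], [-0.0, 0.0, -9.0], 5], [[2.45, 1.43, -0.53], [-0.0, 0.0, -9.0], 5], [[2.2, 1.8, -0.53], [-0.0, 0.0, -9.0], 5], [[1.89, 2.12, -0.53], [-0.0, 0.0, -9.0], 5], [[1.54, 2.39, -0.53], [-0.0, 0.0, -9.0], 5], [[1.15, 2.6, -0.52], [-0.0, 0.0, -9.0], 5], [[0.73, 2.74, -0.53], [-0.0, 0.0, -9.0], 5], [[0.29, 2.83, -0.52], [-0.0, 0.0, -9.0], 5], [[-0.16, 2.83, -0.53], [-0.0, 0.0, -9.0], 5]]
```

```bash
python3 - <<'E'
from plan import *
plan([(440,-370,270,-3,5,None)])
E
```

```text
t24.88 pos [669.3 -24.5 227.4] toolx [-0.033 -0.999 -0.   ] tooly [-0.999  0.033  0.004] z [-0.004  0.    -1.   ] F [ 0.1  0.5 -1.1] w 50.2 j [ 0.2   0.47  0.13 -0.   -1.24 -0.24]
-> [ 440. -370.  270.] -3.0
[[[3.53, 2.18, -0.42], [0.2, 0.0, -8.9], 5], [[3.15, 2.7, -0.43], [-0.0, 0.0, -8.9], 5], [[2.7, 3.15, -0.43], [-0.0, 0.0, -8.9], 5], [[2.18, 3.53, -0.43], [-0.0, 0.0, -8.9], 5], [[1.6, 3.82, -0.43], [-0.0, 0.0, -8.9], 5], [[0.99, 4.03, -0.43], [-0.0, 0.0, -8.9], 5], [[0.36, 4.13, -0.43], [-0.0, 0.0, -8.9], 5], [[-0.29, 4.14, -0.42], [-0.0, 0.0, -8.9], 5], [[-0.92, 4.04, -0.43], [-0.0, 0.0, -8.9], 5], [[-1.53, 3.85, -0.42], [-0.0, 0.0, -8.8], 5]]
```

Call:
jog_arm --rows '[[[3.53,2.18,-0.42],[0.2,0,-8.9],5],[[3.15,2.7,-0.43],[0,0,-8.9],5],[[2.7,3.15,-0.43],[0,0,-8.9],5],[[2.18,3.53,-0.43],[0,0,-8.9],5],[[1.6,3.82,-0.43],[0,0,-8.9],5],[[0.99,4.03,-0.43],[0,0,-8.9],5],[[0.36,4.13,-0.43],[0,0,-8.9],5],[[-0.29,4.14,-0.42],[0,0,-8.9],5],[[-0.92,4.04,-0.43],[0,0,-8.9],5],[[-1.53,3.85,-0.42],[0,0,-8.8],5]]'

```text
clock: 26.12
position: [439.3, -370.8, 268.9]
ee_rot: [1.0, -0.024, -0.001, -0.001]
contact_force: [0.6, 0.0, 0.0]
gripper_width: 50.1
```

Call:
jog_arm --rows '[[[0,0,0],[0,0,0],5],[[0,0,0],[0,0,0],5],[[0,0,0],[0,0,0],5]]'

```text
clock: 26.5
position: [441.1, -369.3, 270.0]
ee_rot: [1.0, -0.026, 0.0, -0.001]
contact_force: [0.2, 0.1, 0.6]
gripper_width: 50.0
```

```bash
python3 - <<'E'
from h import *
st()
c=cam("wrist"); im=eyes.get_image("wrist"); cv2.imwrite("pics/q_w.png",im[:,:,::-1]); np.savez("q_cam.npz",K=c[0],R=c[1],t=c[2])
st()
E
```

```text
t26.50 pos [ 441.1 -369.3  270. ] toolx [ 0.999 -0.052  0.001] tooly [-0.052 -0.999 -0.001] z [ 0.001  0.001 -1.   ] F [0.2 0.1 0.6] w 50.0 j [-0.42  0.28 -0.05 -0.   -1.24  1.94]
t26.55 pos [ 441.2 -369.3  270.2] toolx [ 0.999 -0.051  0.001] tooly [-0.051 -0.999 -0.001] z [ 0.001  0.001 -1.   ] F [-0.4 -0.2 -0.2] w 49.9 j [-0.42  0.28 -0.05 -0.   -1.24  1.94]
```

View pics/q_w.png

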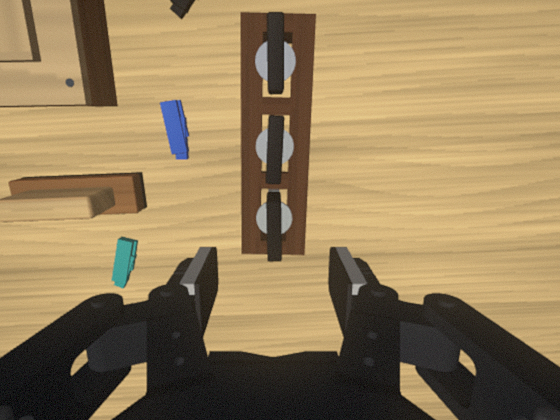

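```bash
python3 - <<'E'
from h import *
im=cv2.imread("pics/q_w.png")[:,:,::-1]
crop(im,230,0,330,270,2.2,"pics/q1.png")
a=cv2.imread("pics/q1.png")
parts=[cv2.resize(im[y0:y1,240:310,::-1],None,fx=6,fy=6,interpolation=cv2.INTER_CUBIC) for y0,y1 in [(5,100),(105,195),(182,270)]]
for i,p in enumerate(parts): cv2.imwrite(f"pics/q_{i}.png",p)
h=max(p.shape[0] for p in parts)
cv2.imwrite("pics/q_all.png",cv2.resize(np.hstack([cv2.copyMakeBorder(p,0,h-p.shape[0],0,0,cv2.BORDER_CONSTANT) for p in parts]),None,fx=0.63,fy=0.63))
# dark mask
g=im.max(2)<50
n,l,s,ce=cv2.connectedComponentsWithStats(g[:270,230:330].astype(np.uint8))
for i in range(1,n):
    if s[i,4]>200: print(s[i],ce[i]+[230,0])
E
```

```text
[ 37 117  17  67 218] [277.94954128 159.72477064]
[ 37 192  14  41 216] [275.22685185 205.15740741]
```

View pics/q_all.png

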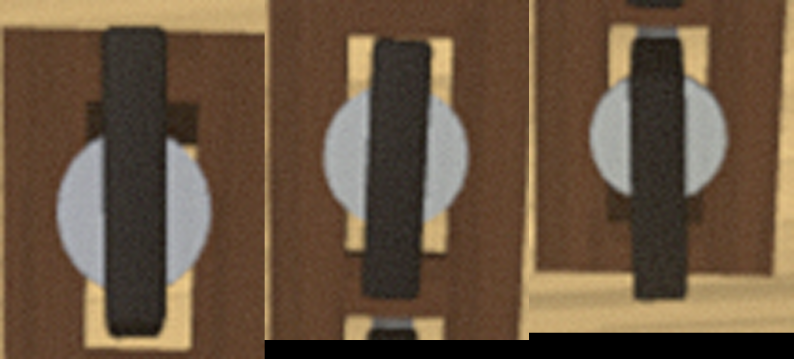

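```bash
python3 - <<'E'
from h import *
d=np.load("q_cam.npz"); c=(d["K"],d["R"],d["t"])
for uv in [(275.4,60.8),(274.8,146),(274.3,218)]: print("collar",unproj(c,uv,72).round(1))
# wing axis yaw via top edge midline
def P(px,py,pan,y0): return (240+(px-264.6*pan)/3.78, y0+py/3.78)
W=[((134.5,30),(134.5,335),0,5),((402,40),(391.5,297),1,105),((658,40),(659,297),2,182)]
for a,b,pan,y0 in W:
    A=unproj(c,P(*a,pan,y0),117); B=unproj(c,P(*b,pan,y0),117); print("wing",A.round(1),B.round(1),"len",np.linalg.norm(A-B).round(1),"mid",((A+B)/2).round(1),"ang",np.degrees(np.arctan2(*(A-B)[1::-1])).round(1))
E
```

```text
collar [ 556.9 -376.6   72. ]
collar [ 478.  -372.2   72. ]
collar [ 402.9 -368.    72. ]
wing [ 585.1 -377.9  117. ] [ 524.8 -375.   117. ] len 60.4 mid [ 555.  -376.4  117. ] ang -2.8
wing [ 507.1 -374.8  117. ] [ 448.7 -369.5  117. ] len 58.6 mid [ 477.9 -372.1  117. ] ang -5.1
wing [ 440.4 -369.6  117. ] [ 374.4 -366.6  117. ] len 66.1 mid [ 407.4 -368.1  117. ] ang -2.6
```

```bash
python3 - <<'E'
from plan import *
plan([(556.4,-376.5,140,-2.8,5,None),(556.4,-376.5,79,-2.8,5,2)])
E
```

```text
t26.55 pos [ 441.2 -369.3  270.2] toolx [ 0.999 -0.051  0.001] tooly [-0.051 -0.999 -0.001] z [ 0.001  0.001 -1.   ] F [-0.4 -0.2 -0.2] w 49.9 j [-0.42  0.28 -0.05 -0.   -1.24  1.94]
-> [ 556.4 -376.5  140. ] -2.8
-> [ 556.4 -376.5   79. ] -2.8
[[[2.88, 0.04, 3.26], [-0.0, -0.1, 0.0], 5], [[2.89, 0.03, 3.25], [-0.0, 0.0, -0.0], 5], [[2.89, 0.04, 3.25], [-0.0, 0.0, -0.1], 5], [[2.89, 0.04, 3.26], [-0.0, 0.0, -0.0], 5], [[0.0, 0.0, 3.05], [-0.0, 0.0, -0.0], 5], [[0.0, 0.0, 3.05], [-0.0, 0.0, -0.0], 5]]
```

Call:
jog_arm --rows '[[[2.88,0.04,3.26],[0,0,0],5],[[2.89,0.03,3.25],[0,0,0],5],[[2.89,0.04,3.25],[0,0,-0.1],5],[[2.89,0.04,3.26],[0,0,0],5],[[0,0,0],[0,0,0],5],[[0,0,0],[0,0,0],5]]'

```text
clock: 27.3
position: [556.6, -377.2, 141.2]
ee_rot: [1.0, -0.025, 0.001, 0.0]
contact_force: [0.2, 0.7, 0.7]
gripper_width: 49.9
```

```bash
python3 - <<'E'
from h import *
st()
c=cam("wrist"); im=eyes.get_image("wrist"); cv2.imwrite("pics/r_w.png",im[:,:,::-1])
st()
E
```

```text
t27.30 pos [ 556.6 -377.2  141.2] toolx [ 0.999 -0.049  0.002] tooly [-0.049 -0.999  0.   ] z [ 0.002 -0.    -1.   ] F [0.2 0.7 0.7] w 49.9 j [-0.36  0.53  0.01 -0.   -1.05  1.88]
t27.35 pos [ 556.6 -377.4  142.1] toolx [ 0.999 -0.05   0.003] tooly [-0.05  -0.999  0.001] z [ 0.003 -0.001 -1.   ] F [ 0.3 -0.1  0.3] w 49.6 j [-0.36  0.53  0.01 -0.   -1.05  1.88]
```

View pics/r_w.png

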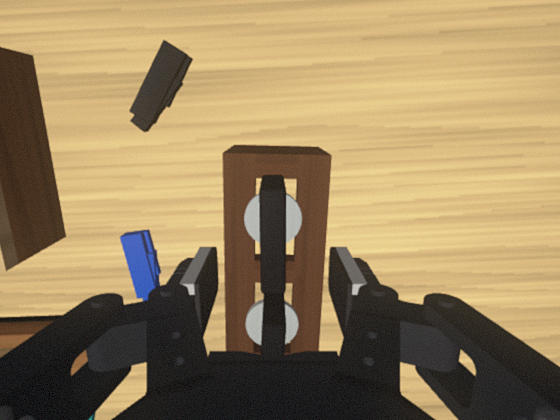

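Call:
jog_arm --rows '[[[0,0,3.0],[0,-0.1,0],5],[[0,0,3.0],[0,0,0],5],[[0,0,0.2],[0,0,0],5],[[0,0,0],[0,0,0],5],[[0,0,0],[0,0,0],0],[[0,0,0],[0,0,0],0],[[0,0,0],[0,0,0],0],[[0,0,0],[0,0,0],0],[[0,0,0],[0,0,0],0]]'

```text
clock: 28.48
position: [557.0, -377.9, 80.2]
ee_rot: [1.0, -0.025, 0.001, 0.0]
contact_force: [0.4, 1.4, 5.5]
gripper_width: 13.4
```

```bash
python3 - <<'E'
from plan import *
plan([(557,-377.8,190,-2.9,0,None),(611.8,72.7,190,-1.9,0,None)])
E
```

```text
t28.48 pos [ 557.  -377.9   80.2] toolx [ 0.999 -0.05   0.002] tooly [-0.05  -0.999  0.001] z [ 0.002 -0.001 -1.   ] F [0.4 1.4 5.5] w 13.4 j [-0.36  0.59 -0.05  0.   -0.93  1.88]
-> [ 557.  -377.8  190. ] -2.9
-> [611.8  72.7 190. ] -1.9
[[[0.01, 0.0, -5.49], [0.0, -0.1, -0.0], 0], [[0.0, 0.0, -5.49], [0.0, -0.0, -0.0], 0], [[0.36, -5.03, -0.0], [0.0, -0.0, -0.1], 0], [[0.37, -5.03, -0.0], [0.0, -0.0, -0.1], 0], [[0.37, -5.03, -0.0], [0.0, -0.0, -0.1], 0], [[0.38, -5.03, -0.01], [0.0, -0.0, -0.1], 0], [[0.39, -5.03, -0.0], [0.0, -0.0, -0.1], 0], [[0.4, -5.02, -0.01], [0.0, -0.0, -0.1], 0], [[0.41, -5.02, -0.0], [0.0, -0.0, -0.1], 0], [[0.42, -5.03, -0.01], [0.0, -0.0, -0.1], 0]]
[[[0.44, -5.02, -0.0], [0.0, -0.0, -0.2], 0]]
```

Call:
jog_arm --rows '[[[0.01,0,-5.49],[0,-0.1,0],0],[[0,0,-5.49],[0,0,0],0],[[0,0,0],[0,0,0],0],[[0.36,-5.03,0],[0,0,-0.1],0],[[0.37,-5.03,0],[0,0,-0.1],0],[[0.37,-5.03,0],[0,0,-0.1],0],[[0.38,-5.03,0],[0,0,-0.1],0],[[0.39,-5.03,0],[0,0,-0.1],0],[[0.4,-5.02,0],[0,0,-0.1],0]]'

```text
clock: 29.6
position: [592.1, -75.5, 186.8]
ee_rot: [1.0, -0.02, -0.002, -0.0]
contact_force: [0.9, 0.2, -1.4]
gripper_width: 13.5
```

Call:
jog_arm --rows '[[[0.41,-5.02,0],[0,0,-0.1],0],[[0.42,-5.03,0],[0,0,-0.1],0],[[0.44,-5.02,0],[0,0,-0.2],0],[[0,0,0],[0,0,0],0],[[0,0,0],[0,0,0],0],[[0,0,0],[0,0,0],0]]'

```text
clock: 30.35
position: [611.1, 71.6, 188.1]
ee_rot: [1.0, -0.017, -0.001, -0.0]
contact_force: [0.3, -0.3, -2.6]
gripper_width: 13.3
```

```bash
python3 - <<'E'
from h import *
st()
c=cam("wrist"); im=eyes.get_image("wrist"); cv2.imwrite("pics/s_w.png",im[:,:,::-1])
s=st()
im=eyes.get_image("side"); crop(im,190,80,450,280,3,"pics/s_s.png")
E
```

```text
t30.35 pos [611.1  71.6 188.1] toolx [ 0.999 -0.035 -0.003] tooly [-0.035 -0.999  0.   ] z [-0.003  0.    -1.   ] F [ 0.3 -0.3 -2.6] w 13.3 j [ 0.38  0.4  -0.08 -0.   -1.09  1.16]
t30.40 pos [611.3  71.5 188.3] toolx [ 0.999 -0.035 -0.003] tooly [-0.035 -0.999 -0.   ] z [-0.002  0.    -1.   ] F [-0.1 -1.1 -1.3] w 13.1 j [ 0.38  0.4  -0.08 -0.   -1.09  1.16]
```

View pics/s_w.png

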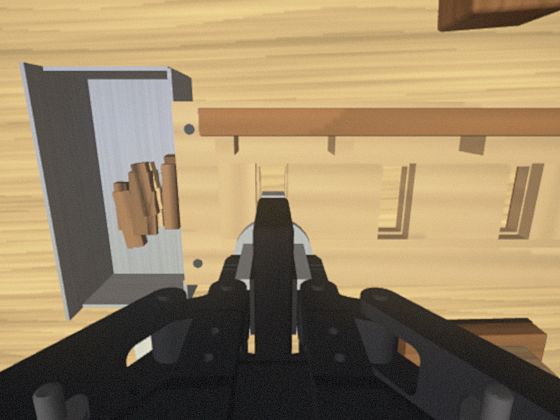

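View pics/s_s.png

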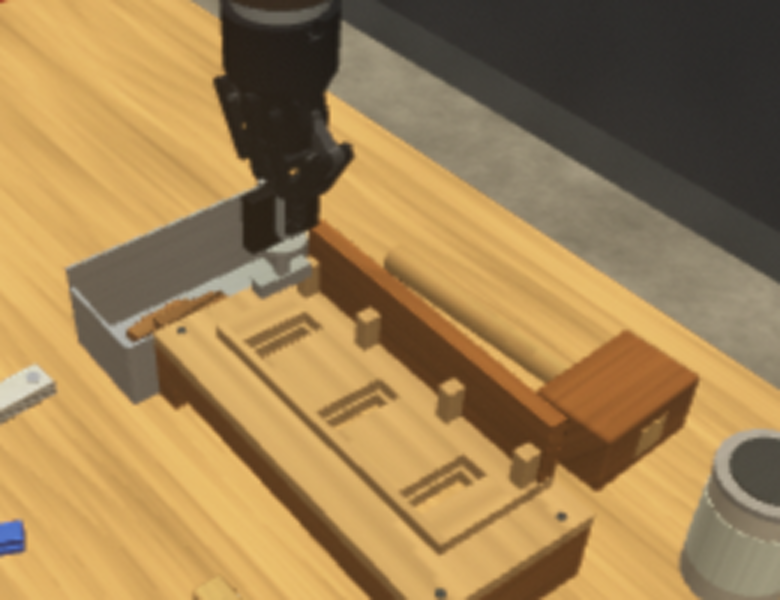

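Call:
jog_arm --rows '[[[0.05,-0.1,2.5],[0,0.1,0],0],[[0,0,2.0],[0,0,0],0],[[0,0,0],[0,0,0],0],[[0,0,0],[0,0,0],0]]'

```text
clock: 30.95
position: [612.8, 73.5, 144.7]
ee_rot: [1.0, -0.017, 0.001, -0.0]
contact_force: [-0.1, -0.0, -1.3]
gripper_width: 13.5
```

```bash
python3 - <<'E'
from h import *
st()
c=cam("wrist"); im=eyes.get_image("wrist"); crop(im,200,90,360,290,3.7,"pics/t_w.png")
s=st()
im=eyes.get_image("side"); crop(im,230,120,350,220,6,"pics/t_s.png")
S=cam("side")
A=np.radians(88.1); y=np.array([np.cos(A),np.sin(A)]); x=np.array([y[1],-y[0]])
E
```

```text
t30.95 pos [612.8  73.5 144.7] toolx [ 0.999 -0.033  0.002] tooly [-0.033 -0.999 -0.001] z [ 0.002  0.    -1.   ] F [-0.1 -0.  -1.3] w 13.5 j [ 0.38  0.44 -0.13  0.   -1.    1.16]
t31.00 pos [612.9  73.6 145. ] toolx [ 0.999 -0.033  0.002] tooly [-0.033 -0.999 -0.001] z [ 0.002  0.001 -1.   ] F [-0.6 -0.2 -1.3] w 13.4 j [ 0.38  0.44 -0.13  0.   -0.99  1.16]
```

View pics/t_w.png

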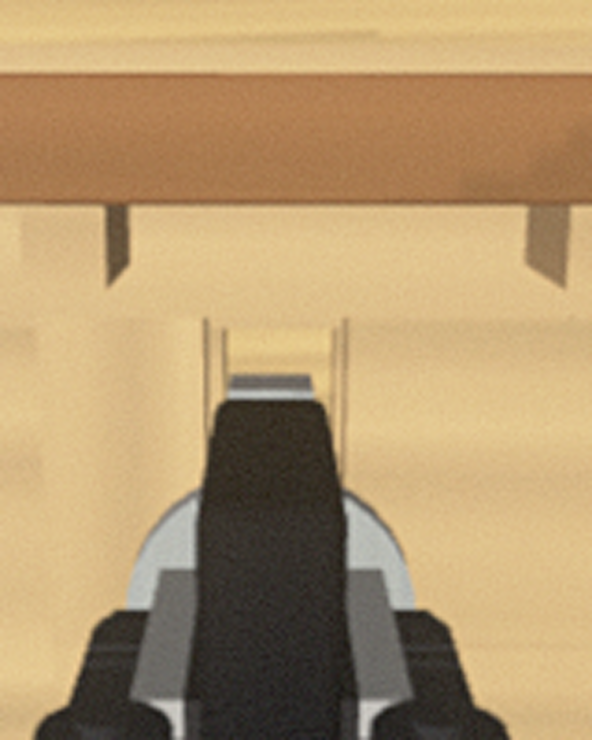

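View pics/t_s.png

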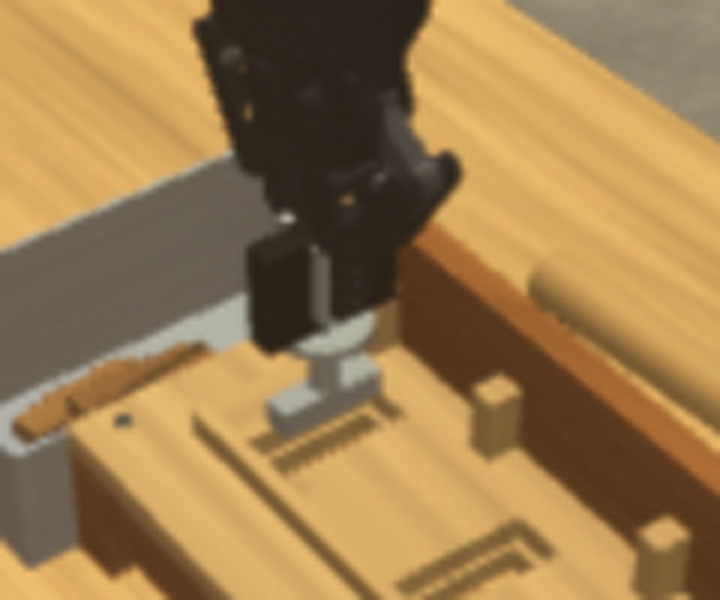

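Call:
jog_arm --rows '[[[-0.06,0.16,0.5],[0,-0.1,0],0],[[0,0,0.8],[0,0,0],0],[[0,0,0.8],[0,0,0],0],[[0,0,0],[0,0,0],0]]'

```text
clock: 31.55
position: [610.7, 72.1, 121.4]
ee_rot: [1.0, -0.017, -0.002, 0.0]
contact_force: [-0.5, 0.8, -1.0]
gripper_width: 13.4
```

```bash
python3 - <<'E'
from h import *
st()
c=cam("wrist"); im=eyes.get_image("wrist"); crop(im,200,90,360,290,3.7,"pics/u_w.png")
s=st()
E
```

```text
t31.55 pos [610.7  72.1 121.4] toolx [ 0.999 -0.033 -0.004] tooly [-0.033 -0.999  0.   ] z [-0.004 -0.    -1.   ] F [-0.5  0.8 -1. ] w 13.4 j [ 0.38  0.46 -0.16 -0.   -0.95  1.16]
t31.60 pos [611.2  72.2 122. ] toolx [ 0.999 -0.033 -0.003] tooly [-0.033 -0.999  0.   ] z [-0.003 -0.    -1.   ] F [-0.5  0.3 -1.2] w 13.0 j [ 0.38  0.46 -0.16 -0.   -0.95  1.16]
```

View pics/u_w.png

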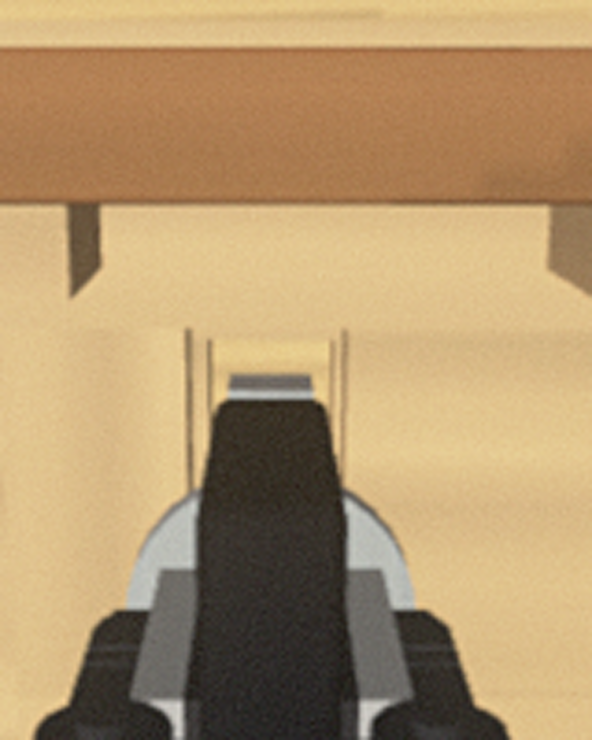

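Call:
jog_arm --rows '[[[0.04,0,0.8],[0,0.2,0],0],[[0,0,0.8],[0,0,0],0],[[0,0,0.6],[0,0,0],0],[[0,0,0.3],[0,0,0],0],[[0,0,0],[0,0,0],0],[[0,0,0],[0,0,0],0]]'

```text
clock: 32.35
position: [612.0, 72.3, 98.0]
ee_rot: [1.0, -0.017, 0.001, -0.0]
contact_force: [-0.0, 0.1, -1.1]
gripper_width: 13.2
```

```bash
python3 - <<'E'
from h import *
st()
im=eyes.get_image("side"); crop(im,230,120,350,220,6,"pics/v_s.png")
st()
E
```

```text
t32.35 pos [612.   72.3  98. ] toolx [ 0.999 -0.033  0.002] tooly [-0.033 -0.999 -0.001] z [ 0.002  0.    -1.   ] F [-0.   0.1 -1.1] w 13.2 j [ 0.38  0.49 -0.19  0.   -0.89  1.16]
t32.40 pos [612.   72.3  98. ] toolx [ 0.999 -0.033  0.003] tooly [-0.033 -0.999 -0.001] z [ 0.003  0.    -1.   ] F [ 0.6  0.2 -1.7] w 13.4 j [ 0.38  0.49 -0.19  0.   -0.89  1.16]
```

View pics/v_s.png

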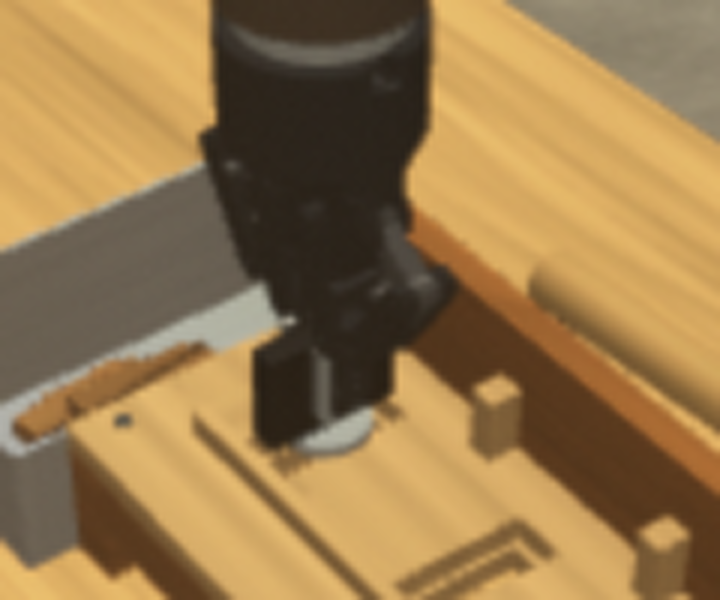

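Call:
jog_arm --rows '[[[0,0,0.25],[0,-0.1,0],0],[[0,0,0],[0,0,0],0],[[0,0,0],[0,0,0],0]]'

```text
clock: 32.78
position: [612.0, 72.3, 95.3]
ee_rot: [1.0, -0.017, 0.0, -0.0]
contact_force: [-0.4, 0.6, -1.5]
gripper_width: 13.1
```

Call:
jog_arm --rows '[[[0,0,0.1],[0,0,0],0],[[0,0,0],[0,0,0],0],[[0,0,0],[0,0,0],0]]'

```text
clock: 33.15
position: [612.0, 72.3, 95.2]
ee_rot: [1.0, -0.016, 0.0, -0.0]
contact_force: [-1.5, 1.0, 5.6]
gripper_width: 13.4
```

Call:
jog_arm --rows '[[[0,0,-0.05],[0,0,9],0],[[0,0,0],[0,0,9],0],[[0,0,0],[0,0,9],0],[[0,0,0],[0,0,9],0],[[0,0,0],[0,0,9],0],[[0,0,0],[0,0,9],0],[[0,0,0],[0,0,9],0],[[0,0,0],[0,0,9],0],[[0,0,0],[0,0,9],0],[[0,0,0],[0,0,9],0]]'

```text
clock: 34.4
position: [613.1, 72.2, 95.3]
ee_rot: [-0.694, 0.72, -0.001, 0.001]
contact_force: [1.6, -0.9, 1.4]
gripper_width: 13.2
```

```bash
python3 - <<'E'
from h import *
st()
im=eyes.get_image("wrist"); cv2.imwrite("pics/w_w.png",im[:,:,::-1])
st()
E
```

```text
t34.40 pos [613.1  72.2  95.3] toolx [-0.038 -0.999 -0.001] tooly [-0.999  0.038 -0.003] z [ 0.003  0.001 -1.   ] F [ 1.6 -0.9  1.4] w 13.2 j [ 0.38  0.49 -0.19  0.   -0.89 -0.42]
t34.45 pos [613.   72.3  95.3] toolx [-0.041 -0.999 -0.001] tooly [-0.999  0.041 -0.003] z [ 0.003  0.001 -1.   ] F [0.4 0.4 2.7] w 13.5 j [ 0.38  0.49 -0.19  0.   -0.89 -0.42]
```

View pics/w_w.png

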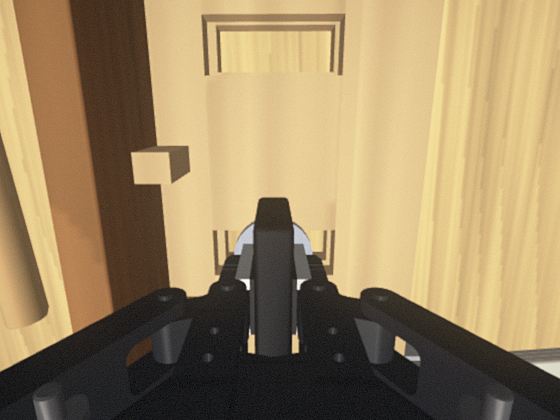

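Call:
jog_arm --rows '[[[0,0,0],[0,0,0],2],[[0,0,0],[0,0,0],4],[[0,0,0],[0,0,0],4],[[0,0,-3.0],[0,0,0],4],[[0,0,-4.5],[0,0,0],4],[[0,0,-4.0],[0,0,0],4]]'

```text
clock: 35.2
position: [611.8, 72.2, 211.0]
ee_rot: [-0.696, 0.718, 0.0, 0.0]
contact_force: [0.9, 0.3, 0.1]
gripper_width: 39.9
```

```bash
python3 - <<'E'
from plan import *
im=eyes.get_image("side"); crop(im,200,110,420,275,3.5,"pics/x_s.png")
plan([(478.2,-372.2,180,-5.1,5,None),(478.2,-372.2,145,-5.1,5,None)])
E
```

```text
t35.25 pos [614.9  72.5 217.7] toolx [-0.031 -1.    -0.002] tooly [-0.999  0.031 -0.012] z [ 0.012  0.002 -1.   ] F [1.3 0.7 4.6] w 40.0 j [ 0.38  0.38 -0.04  0.   -1.14 -0.41]
-> [ 478.2 -372.3  180. ] -5.1
-> [ 478.2 -372.2  145. ] -5.1
[[[4.49, 1.23, 0.35], [-0.7, 0.1, -8.7], 5], [[4.25, 1.89, 0.38], [0.0, -0.0, -8.7], 5], [[3.91, 2.51, 0.38], [0.0, -0.0, -8.7], 5], [[3.49, 3.08, 0.38], [0.0, -0.0, -8.7], 5], [[2.98, 3.57, 0.38], [0.0, -0.0, -8.6], 5], [[2.42, 3.98, 0.38], [0.0, 0.0, -8.7], 5], [[1.79, 4.3, 0.38], [0.0, 0.0, -8.6], 5], [[1.13, 4.51, 0.38], [0.0, 0.0, -8.7], 5], [[0.43, 4.63, 0.38], [0.0, 0.0, -8.6], 5], [[-0.27, 4.65, 0.38], [0.0, 0.0, -8.7], 5]]
[[[-0.0, -0.01, 3.5], [0.0, 0.0, 0.0], 5]]
```

View pics/x_s.png

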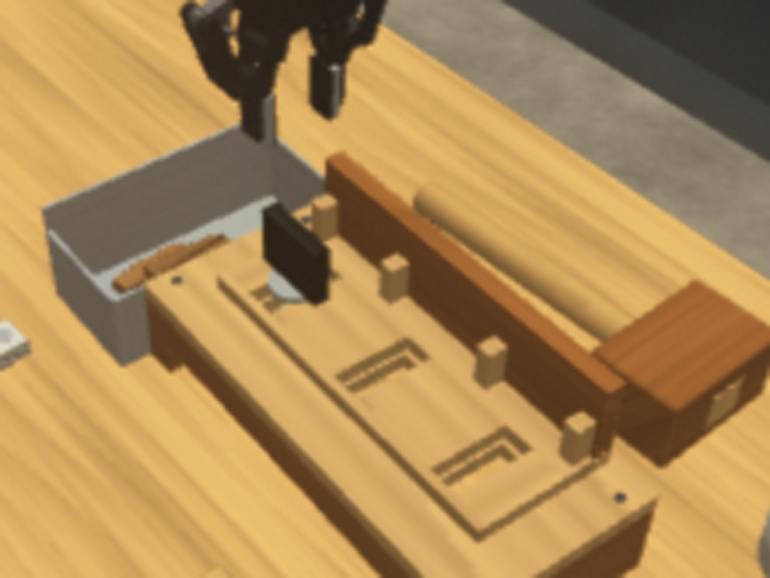

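Call:
jog_arm --rows '[[[4.49,1.23,0.35],[0,0,-8.7],5],[[4.25,1.89,0.38],[0,0,-8.7],5],[[3.91,2.51,0.38],[0,0,-8.7],5],[[3.49,3.08,0.38],[0,0,-8.7],5],[[2.98,3.57,0.38],[0,0,-8.6],5],[[2.42,3.98,0.38],[0,0,-8.7],5],[[1.79,4.3,0.38],[0,0,-8.6],5],[[1.13,4.51,0.38],[0,0,-8.7],5],[[0.43,4.63,0.38],[0,0,-8.6],5],[[-0.27,4.65,0.38],[0,0,-8.7],5]]'

```text
clock: 36.5
position: [473.6, -373.6, 171.5]
ee_rot: [0.999, -0.042, 0.0, -0.0]
contact_force: [0.9, -0.5, -0.2]
gripper_width: 49.9
```

Call:
jog_arm --rows '[[[0,0,2.8],[0,0,0],5],[[0,0,0],[0,0,0],5],[[0,0,0],[0,0,0],5],[[0,0,0],[0,0,0],5]]'

```text
clock: 37.0
position: [475.2, -372.1, 145.1]
ee_rot: [0.999, -0.045, 0.001, 0.0]
contact_force: [0.4, 0.4, 0.1]
gripper_width: 50.1
```

```bash
python3 - <<'E'
from plan import *
im=eyes.get_image("wrist"); cv2.imwrite("pics/y_w.png",im[:,:,::-1])
plan([(478.2,-372.2,130,-5.1,5,None),(478.2,-372.2,79.5,-5.1,5,None)])
E
```

```text
t37.05 pos [ 475.1 -372.   145. ] toolx [ 0.996 -0.089  0.002] tooly [-0.089 -0.996  0.   ] z [ 0.002 -0.001 -1.   ] F [ 0.4  0.9 -0.6] w 50.0 j [-0.4   0.42 -0.17 -0.   -0.98  1.88]
-> [ 478.2 -372.2  130. ] -5.1
-> [ 478.2 -372.2   79.5] -5.1
[[[0.31, -0.01, 1.51], [0.0, -0.1, -0.0], 5], [[-0.0, -0.0, 5.05], [0.0, -0.0, -0.0], 5]]
```

View pics/y_w.png

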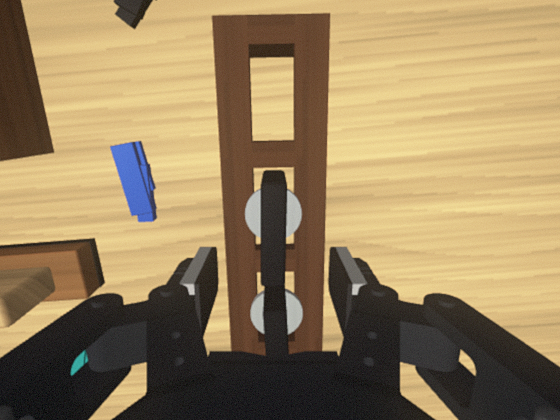

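Call:
jog_arm --rows '[[[0.31,0,1.5],[0,-0.1,0],5],[[0,0,3.0],[0,0,0],5],[[0,0,1.95],[0,0,0],5],[[0,0,0],[0,0,0],5],[[0,0,0],[0,0,0],0],[[0,0,0],[0,0,0],0],[[0,0,0],[0,0,0],0],[[0,0,0],[0,0,0],0],[[0,0,0],[0,0,0],0]]'

```text
clock: 38.17
position: [477.9, -372.8, 80.4]
ee_rot: [0.999, -0.045, 0.0, 0.0]
contact_force: [0.1, 1.8, 5.1]
gripper_width: 13.3
```

```bash
python3 - <<'E'
from plan import *
s=arm.read_state(); p=s["position"]
plan([(p[0],p[1],190,None,0,None),(608.6,-22.6,190,-1.9,0,None)])
E
```

```text
t38.17 pos [ 477.9 -372.8   80.4] toolx [ 0.996 -0.09   0.   ] tooly [-0.09  -0.996  0.001] z [ 0.    -0.001 -1.   ] F [0.1 1.8 5.1] w 13.3 j [-0.4   0.5  -0.23  0.   -0.85  1.88]
-> [ 477.9 -372.9  190. ] -5.2
-> [608.6 -22.6 190. ] -1.9
[[[0.0, 0.0, -5.48], [0.0, -0.0, -0.0], 0], [[0.0, 0.01, -5.48], [0.0, -0.0, -0.0], 0], [[1.41, -5.15, -0.0], [0.0, -0.0, -0.5], 0], [[1.45, -5.14, -0.0], [0.0, -0.0, -0.5], 0], [[1.5, -5.13, -0.0], [0.0, -0.0, -0.5], 0], [[1.54, -5.11, -0.0], [0.0, -0.0, -0.4], 0], [[1.58, -5.1, -0.01], [0.0, -0.0, -0.5], 0], [[1.62, -5.09, -0.0], [0.0, -0.0, -0.4], 0], [[1.66, -5.08, -0.01], [0.0, -0.0, -0.5], 0]]
```

Call:
jog_arm --rows '[[[0,0,-5.48],[0,0,0],0],[[0,0,-5.48],[0,0,0],0],[[0,0,0],[0,0,0],0],[[1.41,-5.15,0],[0,0,-0.5],0],[[1.45,-5.14,0],[0,0,-0.5],0],[[1.5,-5.13,0],[0,0,-0.5],0],[[1.54,-5.11,0],[0,0,-0.4],0],[[1.58,-5.1,0],[0,0,-0.5],0],[[1.62,-5.09,0],[0,0,-0.4],0],[[1.66,-5.08,0],[0,0,-0.5],0]]'

```text
clock: 39.42
position: [607.4, -20.7, 186.9]
ee_rot: [1.0, -0.017, -0.003, -0.0]
contact_force: [1.5, -0.3, -0.3]
gripper_width: 13.2
```

Call:
jog_arm --rows '[[[0,0,0],[0,0,0],0],[[0,0,2.5],[0,0,0],0],[[0,0,2.0],[0,0,0],0],[[0,0,0],[0,0,0],0],[[0,0,0],[0,0,0],0]]'

```text
clock: 40.05
position: [608.2, -22.8, 144.0]
ee_rot: [1.0, -0.017, -0.001, -0.0]
contact_force: [0.4, -0.6, -1.7]
gripper_width: 13.1
```

```bash
python3 - <<'E'
from h import *
st()
c=cam("wrist"); im=eyes.get_image("wrist"); crop(im,200,90,360,290,3.7,"pics/za_w.png")
s=st()
E
```

```text
t40.05 pos [608.2 -22.8 144. ] toolx [ 0.999 -0.034 -0.002] tooly [-0.034 -0.999 -0.   ] z [-0.002  0.    -1.   ] F [ 0.4 -0.6 -1.7] w 13.1 j [ 0.23  0.43 -0.15 -0.   -0.99  1.31]
t40.10 pos [608.5 -22.7 144.6] toolx [ 0.999 -0.034 -0.001] tooly [-0.034 -0.999 -0.001] z [-0.001  0.001 -1.   ] F [ 0.5 -0.7 -1.5] w 13.1 j [ 0.23  0.43 -0.15 -0.   -0.99  1.31]
```

View pics/za_w.png

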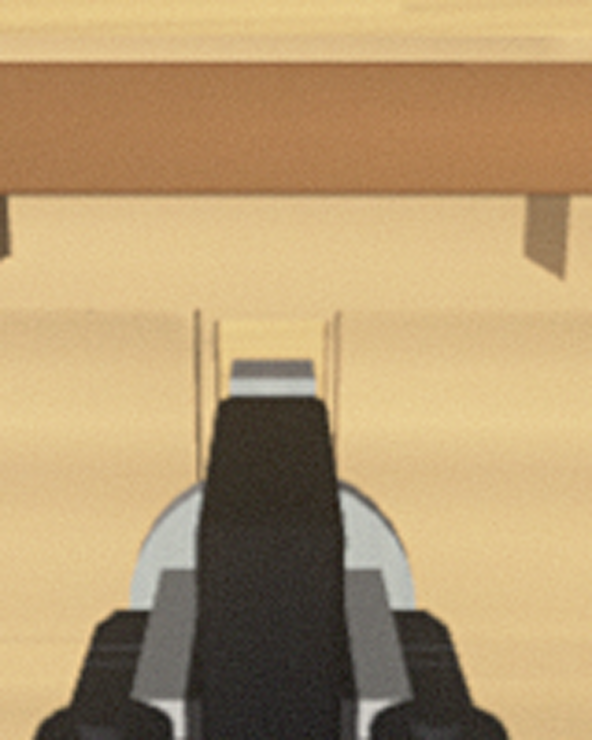

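```bash
python3 - <<'E'
from h import *
st(); c=cam("wrist")
for uv,z in [((200+273/3.7,90+377/3.7),104.2),((200+273/3.7,90+360/3.7),92.2),((200+272/3.7,90+311/3.7),82),((200+272/3.7,90+320/3.7),70)]:
    print(unproj(c,uv,z).round(1))
E
```

```text
t40.10 pos [608.5 -22.7 144.6] toolx [ 0.999 -0.034 -0.001] tooly [-0.034 -0.999 -0.001] z [-0.001  0.001 -1.   ] F [ 0.5 -0.7 -1.5] w 13.1 j [ 0.23  0.43 -0.15 -0.   -0.99  1.31]
[633.4 -23.5 104.2]
[633.5 -23.6  92.2]
[639.7 -23.6  82. ]
[636.1 -23.5  70. ]
```

Call:
jog_arm --rows '[[[-0.1,0,0.8],[0,0,0],0],[[0,0,1.0],[0,0,0],0],[[0,0,0.8],[0,0,0],0],[[0,0,0.8],[0,0,0],0],[[0,0,0.8],[0,0,0],0],[[0,0,0.5],[0,0,0],0],[[0,0,0],[0,0,0],0],[[0,0,0],[0,0,0],0]]'

```text
clock: 41.1
position: [606.9, -22.3, 97.7]
ee_rot: [1.0, -0.016, -0.001, -0.0]
contact_force: [-4.2, -0.3, 5.1]
gripper_width: 12.9
```

```bash
python3 - <<'E'
from h import *
st()
im=eyes.get_image("wrist"); crop(im,180,60,380,300,3,"pics/zb_w.png")
im=eyes.get_image("side"); crop(im,250,140,370,240,6,"pics/zb_s.png")
st()
E
```

```text
t41.10 pos [606.9 -22.3  97.7] toolx [ 0.999 -0.033 -0.002] tooly [-0.033 -0.999 -0.   ] z [-0.002  0.    -1.   ] F [-4.2 -0.3  5.1] w 12.9 j [ 0.23  0.48 -0.21 -0.   -0.89  1.31]
t41.20 pos [606.9 -22.3  97.7] toolx [ 0.999 -0.033 -0.002] tooly [-0.033 -0.999 -0.   ] z [-0.002  0.    -1.   ] F [-3.  -0.   6.6] w 13.2 j [ 0.23  0.48 -0.21 -0.   -0.89  1.31]
```

View pics/zb_w.png

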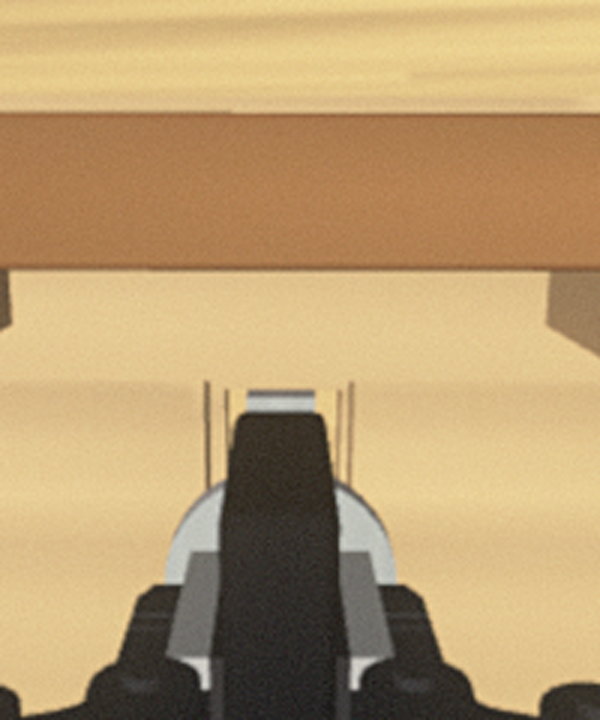

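View pics/zb_s.png

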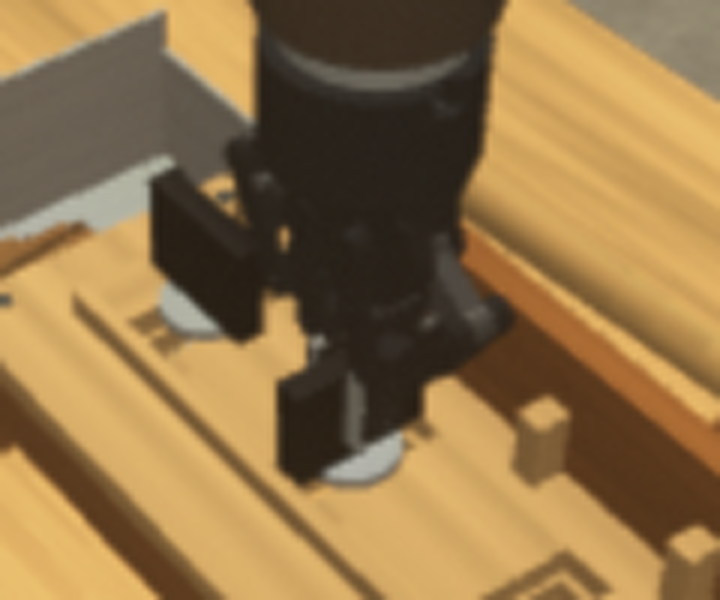

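Call:
jog_arm --rows '[[[0,0,0],[0,0,0],2.5],[[0,0,0],[0,0,0],3],[[0,0,0],[0,0,0],3],[[0,0,0],[0,0,0],3]]'

```text
clock: 41.7
position: [607.1, -22.2, 96.7]
ee_rot: [1.0, -0.017, -0.001, -0.0]
contact_force: [0.6, -0.4, 0.1]
gripper_width: 30.4
```

```bash
python3 - <<'E'
from h import *
st()
im=eyes.get_image("wrist"); crop(im,180,60,380,300,3,"pics/zc_w.png")
im=eyes.get_image("side"); crop(im,250,140,370,240,6,"pics/zc_s.png")
st()
E
```

```text
t41.70 pos [607.1 -22.2  96.7] toolx [ 0.999 -0.033 -0.002] tooly [-0.033 -0.999 -0.   ] z [-0.002  0.001 -1.   ] F [ 0.6 -0.4  0.1] w 30.4 j [ 0.23  0.48 -0.21 -0.   -0.89  1.31]
t41.80 pos [607.1 -22.3  96.8] toolx [ 0.999 -0.033 -0.002] tooly [-0.033 -0.999 -0.   ] z [-0.002  0.001 -1.   ] F [-0.4 -0.7  0.6] w 30.1 j [ 0.23  0.48 -0.21 -0.   -0.89  1.31]
```

View pics/zc_w.png

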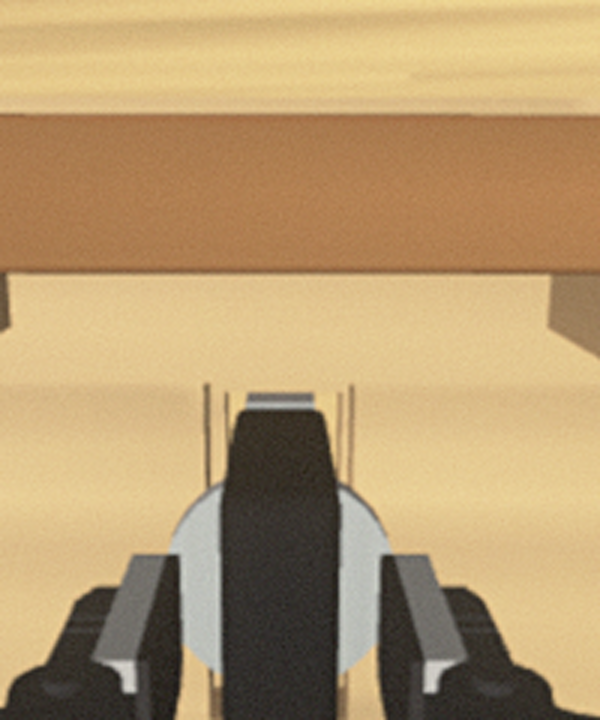

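View pics/zc_s.png

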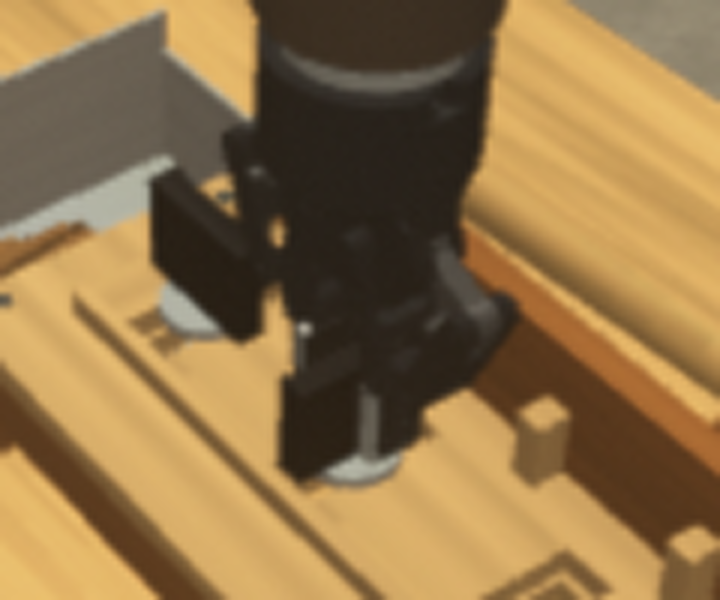

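```bash
python3 - <<'E'
from h import *
c=cam("wrist")
for nm,uv,z in [("wing",(180+280/3,60+411/3),132),("collar top edge",(180+280/3,60+479/3),87),("bar end?",(180+280/3,60+400/3),55),("slot",(180+280/3,60+390/3),70)]:
    print(nm,unproj(c,uv,z).round(1))
E
```

```text
wing [647.2 -23.4 132. ]
collar top edge [625.4 -22.7  87. ]
bar end? [630.8 -22.8  55. ]
slot [636. -23.  70.]
```

Call:
jog_arm --rows '[[[0.1,0.03,0],[0,0,0],3],[[0,0,0],[0,0,0],0],[[0,0,0],[0,0,0],0],[[0,0,0],[0,0,0],0],[[0,0,0],[0,0,0],0]]'

```text
clock: 42.42
position: [608.2, -22.5, 97.0]
ee_rot: [1.0, -0.016, -0.001, -0.0]
contact_force: [0.6, -0.1, 0.1]
gripper_width: 13.1
```

Call:
jog_arm --rows '[[[0,0,-0.05],[0,0,9],0],[[0,0,0],[0,0,9],0],[[0,0,0],[0,0,9],0],[[0,0,0],[0,0,9],0],[[0,0,0],[0,0,9],0],[[0,0,0],[0,0,9],0],[[0,0,0],[0,0,9],0],[[0,0,0],[0,0,9],0],[[0,0,0],[0,0,9],0],[[0,0,0],[0,0,9],0]]'

```text
clock: 43.68
position: [607.4, -22.6, 97.0]
ee_rot: [-0.693, 0.721, 0.001, -0.001]
contact_force: [-1.1, 0.3, 0.3]
gripper_width: 13.3
```

Call:
jog_arm --rows '[[[0,0,0],[0,0,0],0],[[0,0,0],[0,0,0],0]]'

```text
clock: 43.92
position: [607.8, -22.6, 97.0]
ee_rot: [-0.696, 0.718, 0.001, -0.001]
contact_force: [0.7, 1.1, -1.6]
gripper_width: 13.1
```

```bash
python3 - <<'E'
from h import *
st()
im=eyes.get_image("wrist"); cv2.imwrite("pics/zd_w.png",im[:,:,::-1])
E
```

```text
t43.92 pos [607.8 -22.6  97. ] toolx [-0.031 -1.    -0.   ] tooly [-1.     0.031  0.002] z [-0.002  0.    -1.   ] F [ 0.7  1.1 -1.6] w 13.1 j [ 0.23  0.48 -0.2  -0.   -0.89 -0.26]
```

View pics/zd_w.png

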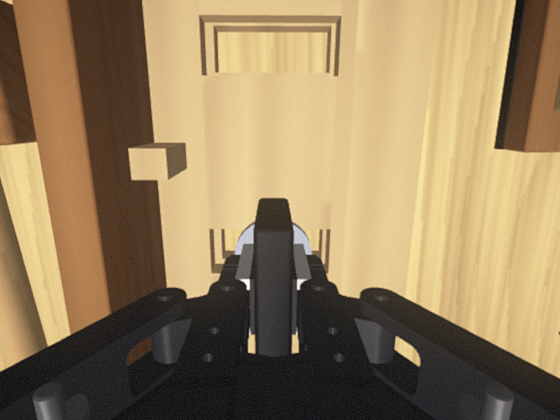

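Call:
jog_arm --rows '[[[0,0,0],[0,0,0],2],[[0,0,0],[0,0,0],4],[[0,0,0],[0,0,0],4],[[0,0,-3.0],[0,0,0],4],[[0,0,-4.5],[0,0,0],4],[[0,0,-4.0],[0,0,0],4],[[0,0,0],[0,0,0],4]]'

```text
clock: 44.85
position: [610.4, -22.5, 216.8]
ee_rot: [-0.696, 0.718, -0.002, 0.003]
contact_force: [0.2, -0.6, 0.2]
gripper_width: 39.9
```

```bash
python3 - <<'E'
from plan import *
im=eyes.get_image("side"); crop(im,200,110,420,275,3.5,"pics/ze_s.png")
plan([(403.5,-368,160,-2.6,5,None)])
E
```

```text
t44.90 pos [608.9 -22.5 214.2] toolx [-0.033 -0.999 -0.002] tooly [-0.999  0.033 -0.002] z [ 0.002  0.002 -1.   ] F [ 0.2  0.6 -0.3] w 40.2 j [ 0.23  0.37 -0.06 -0.   -1.14 -0.26]
-> [ 403.5 -368.   160. ] -2.6
[[[3.52, 1.94, 0.53], [-0.1, 0.1, -8.9], 5], [[3.18, 2.46, 0.54], [-0.0, -0.0, -8.9], 5], [[2.76, 2.92, 0.54], [-0.0, -0.0, -8.9], 5], [[2.27, 3.32, 0.54], [-0.0, -0.0, -8.9], 5], [[1.73, 3.63, 0.54], [-0.0, -0.0, -8.9], 5], [[1.15, 3.85, 0.54], [-0.0, -0.0, -9.0], 5], [[0.54, 3.98, 0.55], [-0.0, -0.0, -8.9], 5], [[-0.09, 4.02, 0.54], [0.0, -0.0, -9.0], 5], [[-0.71, 3.96, 0.55], [0.0, -0.0, -8.9], 5], [[-1.32, 3.8, 0.54], [0.0, -0.0, -9.0], 5]]
```

View pics/ze_s.png

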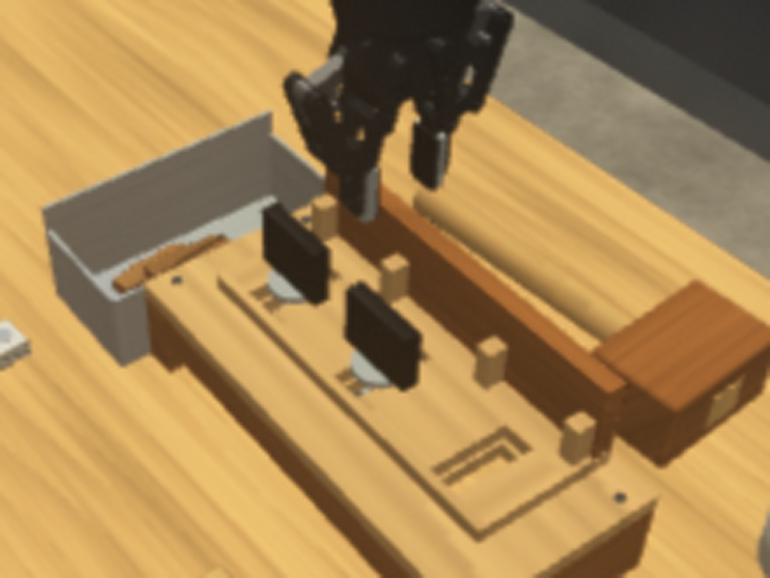

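Call:
jog_arm --rows '[[[3.52,1.94,0.53],[-0.1,0.1,-8.9],5],[[3.18,2.46,0.54],[0,0,-8.9],5],[[2.76,2.92,0.54],[0,0,-8.9],5],[[2.27,3.32,0.54],[0,0,-8.9],5],[[1.73,3.63,0.54],[0,0,-8.9],5],[[1.15,3.85,0.54],[0,0,-9.0],5],[[0.54,3.98,0.55],[0,0,-8.9],5],[[-0.09,4.02,0.54],[0,0,-9.0],5],[[-0.71,3.96,0.55],[0,0,-8.9],5],[[-1.32,3.8,0.54],[0,0,-9.0],5]]'

```text
clock: 46.15
position: [401.0, -368.8, 157.8]
ee_rot: [1.0, -0.02, -0.003, -0.0]
contact_force: [0.5, -0.2, 0.1]
gripper_width: 49.7
```

Call:
jog_arm --rows '[[[0,0,1.5],[0,0,0],5],[[0,0,0],[0,0,0],5],[[0,0,0],[0,0,0],5],[[0,0,0],[0,0,0],5]]'

```text
clock: 46.65
position: [403.3, -367.7, 144.7]
ee_rot: [1.0, -0.022, -0.001, 0.001]
contact_force: [0.1, -0.2, 0.7]
gripper_width: 49.9
```

```bash
python3 - <<'E'
from plan import *
st()
c=cam("wrist"); im=eyes.get_image("wrist"); cv2.imwrite("pics/zf_w.png",im[:,:,::-1]); np.savez("zf_cam.npz",K=c[0],R=c[1],t=c[2])
plan([(403.5,-368,125,-2.6,5,None),(403.5,-368,79.5,-2.6,5,None)])
E
```

```text
t46.65 pos [ 403.3 -367.7  144.7] toolx [ 0.999 -0.044 -0.003] tooly [-0.044 -0.999  0.002] z [-0.003 -0.002 -1.   ] F [ 0.1 -0.2  0.7] w 49.9 j [-0.44  0.33 -0.31  0.   -0.93  1.97]
t46.70 pos [ 403.2 -367.8  144.8] toolx [ 0.999 -0.044 -0.002] tooly [-0.044 -0.999  0.002] z [-0.002 -0.002 -1.   ] F [-0.6  0.7  0.4] w 50.0 j [-0.44  0.33 -0.31  0.   -0.93  1.97]
-> [ 403.5 -368.   125. ] -2.6
-> [ 403.5 -368.    79.5] -2.6
[[[0.03, 0.02, 1.98], [0.1, 0.1, 0.1], 5], [[0.01, -0.0, 4.55], [0.0, 0.0, 0.0], 5]]
```

View pics/zf_w.png

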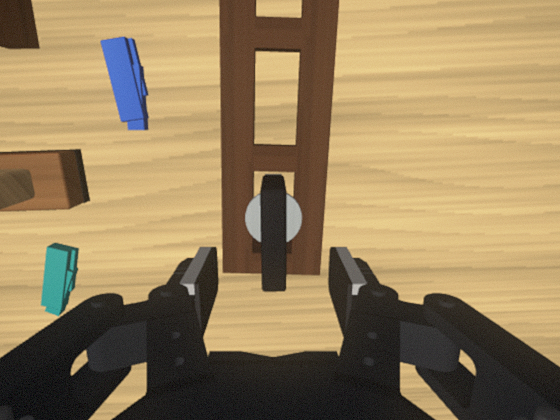

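Call:
jog_arm --rows '[[[0.03,0.02,2.0],[0.1,0.1,0.1],5],[[0,0,3.0],[0,0,0],5],[[0,0,1.5],[0,0,0],5],[[0,0,0],[0,0,0],5],[[0,0,0],[0,0,0],0],[[0,0,0],[0,0,0],0],[[0,0,0],[0,0,0],0],[[0,0,0],[0,0,0],0],[[0,0,0],[0,0,0],0]]'

```text
clock: 47.82
position: [403.4, -368.9, 80.4]
ee_rot: [1.0, -0.023, 0.0, 0.0]
contact_force: [-0.2, 1.6, 5.1]
gripper_width: 13.2
```

```bash
python3 - <<'E'
from plan import *
s=arm.read_state(); p=s["position"]
plan([(p[0],p[1],190,None,0,None),(605.4,-117.6,190,-1.9,0,None)])
E
```

```text
t47.83 pos [ 403.4 -368.9   80.4] toolx [ 0.999 -0.047  0.   ] tooly [-0.047 -0.999  0.001] z [ 0.    -0.001 -1.   ] F [-0.2  1.6  5.1] w 13.2 j [-0.44  0.41 -0.38  0.   -0.78  1.97]
-> [ 403.4 -368.9  190. ] -2.7
-> [ 605.4 -117.6  190. ] -1.9
[[[0.0, 0.0, -5.48], [0.1, -0.0, -0.0], 0], [[0.0, 0.0, -5.48], [-0.0, -0.0, 0.0], 0], [[3.17, -4.34, 0.01], [-0.0, -0.0, -0.1], 0], [[3.18, -4.33, 0.0], [-0.0, -0.0, -0.1], 0], [[3.18, -4.33, 0.01], [-0.0, -0.0, -0.1], 0], [[3.19, -4.32, 0.0], [-0.0, -0.0, -0.2], 0], [[3.21, -4.32, 0.01], [-0.0, -0.0, -0.1], 0], [[3.21, -4.31, 0.0], [-0.0, -0.0, -0.2], 0]]
```

Call:
jog_arm --rows '[[[0,0,-5.48],[0.1,0,0],0],[[0,0,-5.48],[0,0,0],0],[[0,0,0],[0,0,0],0],[[3.17,-4.34,0],[0,0,-0.1],0],[[3.18,-4.33,0],[0,0,-0.1],0],[[3.18,-4.33,0],[0,0,-0.1],0],[[3.19,-4.32,0],[0,0,-0.2],0],[[3.21,-4.32,0],[0,0,-0.1],0],[[3.21,-4.31,0],[0,0,-0.2],0]]'

```text
clock: 48.95
position: [604.7, -115.7, 186.9]
ee_rot: [1.0, -0.017, -0.003, -0.001]
contact_force: [0.8, -0.3, -2.0]
gripper_width: 13.2
```

Call:
jog_arm --rows '[[[0,0,0],[0,0,0],0],[[0,0,2.5],[0,0,0],0],[[0,0,2.0],[0,0,0],0],[[0,0,0],[0,0,0],0],[[0,0,0],[0,0,0],0]]'

```text
clock: 49.58
position: [604.8, -117.8, 144.3]
ee_rot: [1.0, -0.017, -0.001, -0.001]
contact_force: [0.2, 0.2, -0.7]
gripper_width: 13.0
```

```bash
python3 - <<'E'
from h import *
st()
c=cam("wrist"); im=eyes.get_image("wrist"); crop(im,200,90,360,290,3.7,"pics/zg_w.png"); np.savez("zg_cam.npz",K=c[0],R=c[1],t=c[2])
s=st()
E
```

```text
t49.58 pos [ 604.8 -117.8  144.3] toolx [ 0.999 -0.034 -0.002] tooly [-0.034 -0.999 -0.002] z [-0.001  0.002 -1.   ] F [ 0.2  0.2 -0.7] w 13.0 j [ 0.07  0.44 -0.13 -0.   -1.    1.47]
t49.62 pos [ 605.2 -117.7  144.8] toolx [ 0.999 -0.034 -0.   ] tooly [-0.034 -0.999 -0.002] z [-0.     0.002 -1.   ] F [-0.7 -0.2 -1.1] w 13.1 j [ 0.07  0.44 -0.13 -0.   -1.    1.47]
```

View pics/zg_w.png

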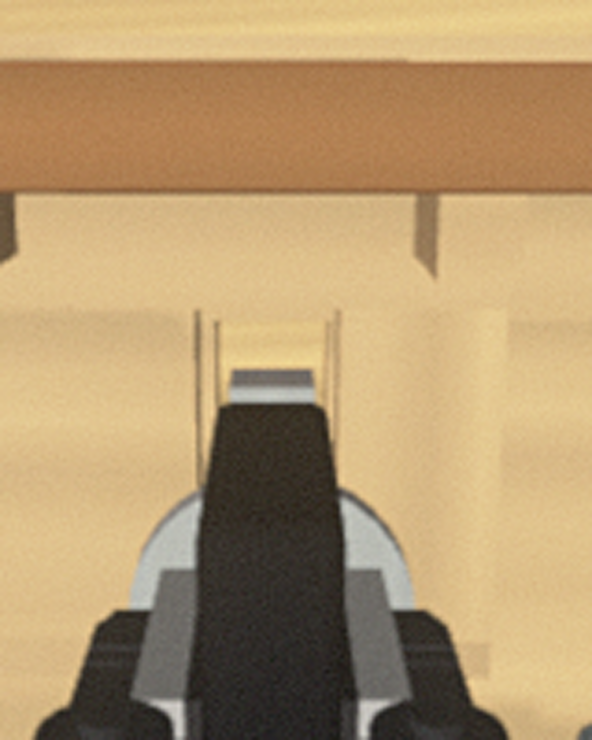

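Call:
jog_arm --rows '[[[0,0,0.8],[0,0,0],0],[[0,0,1.0],[0,0,0],0],[[0,0,0.8],[0,0,0],0],[[0,0,0.8],[0,0,0],0],[[0,0,0.8],[0,0,0],0],[[0,0,0.5],[0,0,0],0],[[0,0,0],[0,0,0],0],[[0,0,0],[0,0,0],0]]'

```text
clock: 50.62
position: [604.9, -117.2, 97.3]
ee_rot: [1.0, -0.017, -0.001, -0.001]
contact_force: [-0.8, 0.6, -0.2]
gripper_width: 13.0
```

Call:
jog_arm --rows '[[[0,0,0.15],[0,0,0],0],[[0,0,0],[0,0,0],0],[[0,0,0],[0,0,0],0]]'

```text
clock: 51.0
position: [605.0, -117.2, 97.2]
ee_rot: [1.0, -0.016, -0.0, -0.001]
contact_force: [-2.5, 2.2, 5.9]
gripper_width: 13.2
```

Call:
jog_arm --rows '[[[0,0,0],[0,0,0],2.5],[[0,0,0],[0,0,0],3],[[0,0,0],[0,0,0],3]]'

```text
clock: 51.38
position: [604.9, -117.2, 95.4]
ee_rot: [1.0, -0.017, -0.001, -0.001]
contact_force: [0.1, -0.6, 0.2]
gripper_width: 30.1
```

```bash
python3 - <<'E'
from h import *
st()
im=eyes.get_image("wrist"); crop(im,180,60,380,300,3,"pics/zh_w.png")
im=eyes.get_image("side"); crop(im,270,160,390,260,6,"pics/zh_s.png")
st()
E
```

```text
t51.38 pos [ 604.9 -117.2   95.4] toolx [ 0.999 -0.033 -0.002] tooly [-0.033 -0.999 -0.002] z [-0.001  0.002 -1.   ] F [ 0.1 -0.6  0.2] w 30.1 j [ 0.07  0.49 -0.19 -0.   -0.89  1.47]
t51.48 pos [ 604.9 -117.2   95.4] toolx [ 0.999 -0.033 -0.002] tooly [-0.033 -0.999 -0.002] z [-0.002  0.002 -1.   ] F [ 0.5 -0.4 -0.4] w 30.2 j [ 0.07  0.49 -0.19 -0.   -0.89  1.47]
```

View pics/zh_w.png

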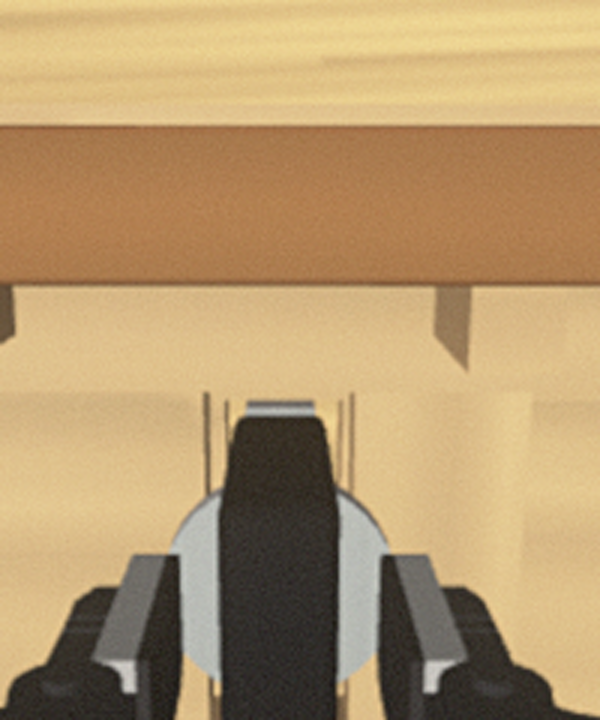

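View pics/zh_s.png

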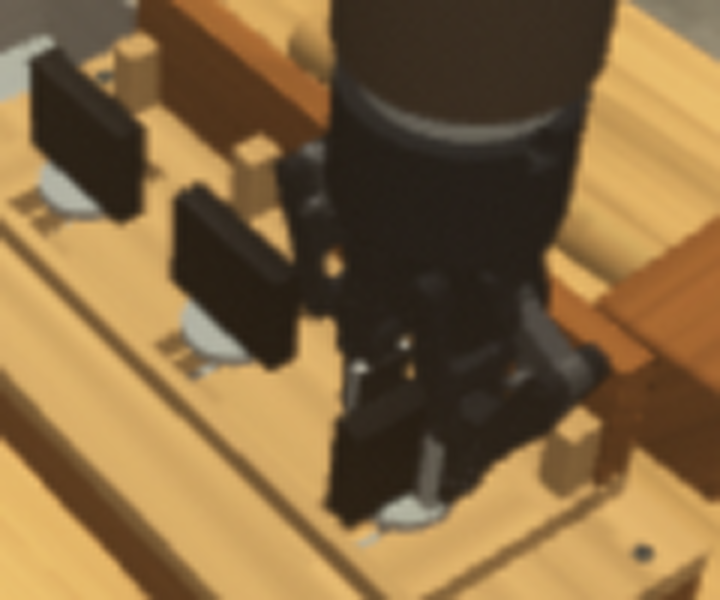

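Seated in slot 0. Regrasp and turn.

Call:
jog_arm --rows '[[[0.05,0.03,-0.1],[0,0,0],3],[[0,0,0],[0,0,0],0],[[0,0,0],[0,0,0],0],[[0,0,0],[0,0,0],0],[[0,0,0],[0,0,0],0]]'

```text
clock: 52.1
position: [605.5, -117.5, 96.8]
ee_rot: [1.0, -0.017, -0.0, -0.001]
contact_force: [0.6, -0.2, 1.3]
gripper_width: 13.2
```

Call:
jog_arm --rows '[[[0,0,-0.05],[0,0,9],0],[[0,0,0],[0,0,9],0],[[0,0,0],[0,0,9],0],[[0,0,0],[0,0,9],0],[[0,0,0],[0,0,9],0],[[0,0,0],[0,0,9],0],[[0,0,0],[0,0,9],0],[[0,0,0],[0,0,9],0],[[0,0,0],[0,0,9],0],[[0,0,0],[0,0,9],0]]'

```text
clock: 53.35
position: [605.2, -117.5, 96.8]
ee_rot: [-0.693, 0.721, 0.001, 0.0]
contact_force: [-0.4, 1.0, -0.9]
gripper_width: 13.6
```

Call:
jog_arm --rows '[[[0,0,0],[0,0,0],0],[[0,0,0],[0,0,0],0]]'

```text
clock: 53.6
position: [605.0, -117.5, 96.8]
ee_rot: [-0.696, 0.718, 0.002, -0.0]
contact_force: [0.1, 0.4, -1.6]
gripper_width: 13.3
```

```bash
python3 - <<'E'
from h import *
st()
im=eyes.get_image("wrist"); cv2.imwrite("pics/zi_w.png",im[:,:,::-1])
E
```

```text
t53.60 pos [ 605.  -117.5   96.8] toolx [-0.031 -1.    -0.002] tooly [-1.     0.031  0.002] z [-0.002  0.002 -1.   ] F [ 0.1  0.4 -1.6] w 13.3 j [ 0.07  0.49 -0.18 -0.   -0.9  -0.1 ]
```

View pics/zi_w.png

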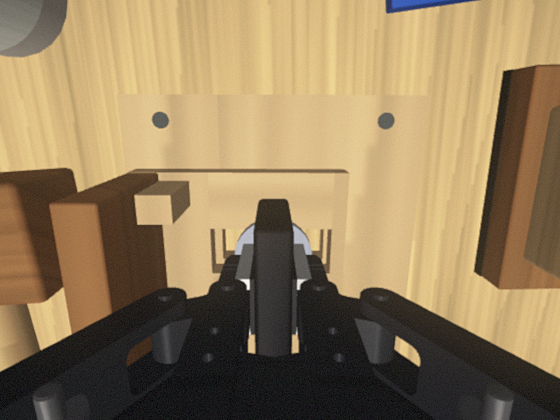

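Call:
jog_arm --rows '[[[0,0,0],[0,0,0],2],[[0,0,0],[0,0,0],4],[[0,0,0],[0,0,0],4],[[0,0,-3.0],[0,0,0],4],[[0,0,-4.5],[0,0,0],4],[[0,0,-5.0],[0,0,0],4],[[-4,0,-4.0],[0,0,0],4],[[-5,0,-3.0],[0,0,0],4],[[-5,0,0],[0,0,0],4]]'

```text
clock: 54.78
position: [611.4, 23.3, 296.3]
ee_rot: [-0.695, 0.719, -0.001, 0.003]
contact_force: [-0.2, 0.3, -0.5]
gripper_width: 39.9
```

Call:
jog_arm --rows '[[[-5,0,0],[0,0,0],4],[[-2,0,0],[0,0,0],4],[[0,0,0],[0,0,0],4],[[0,0,0],[0,0,0],4]]'

```text
clock: 55.28
position: [612.5, 91.1, 292.6]
ee_rot: [-0.695, 0.719, 0.001, 0.0]
contact_force: [-0.7, -0.3, -0.5]
gripper_width: 39.9
```

```bash
python3 - <<'E'
from h import *
st()
c=cam("wrist"); im=eyes.get_image("wrist"); cv2.imwrite("pics/zj_w.png",im[:,:,::-1]); np.savez("zj_cam.npz",K=c[0],R=c[1],t=c[2])
im=eyes.get_image("side"); crop(im,200,110,420,275,3.5,"pics/zj_s.png"); cv2.imwrite("pics/zj_sf.png",im[:,:,::-1])
im=eyes.get_image("top"); cv2.imwrite("pics/zj_t.png",im[:,:,::-1])
E
```

```text
t55.27 pos [612.5  91.1 292.6] toolx [-0.034 -0.999 -0.002] tooly [-0.999  0.034  0.002] z [-0.002  0.002 -1.   ] F [-0.7 -0.3 -0.5] w 39.9 j [ 0.41  0.34  0.1  -0.   -1.33 -0.44]
```

View pics/zj_w.png

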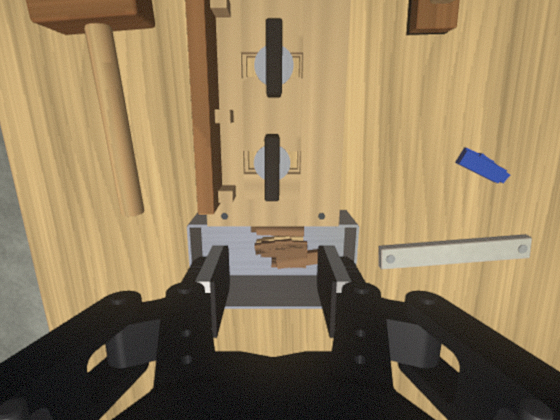

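View pics/zj_s.png

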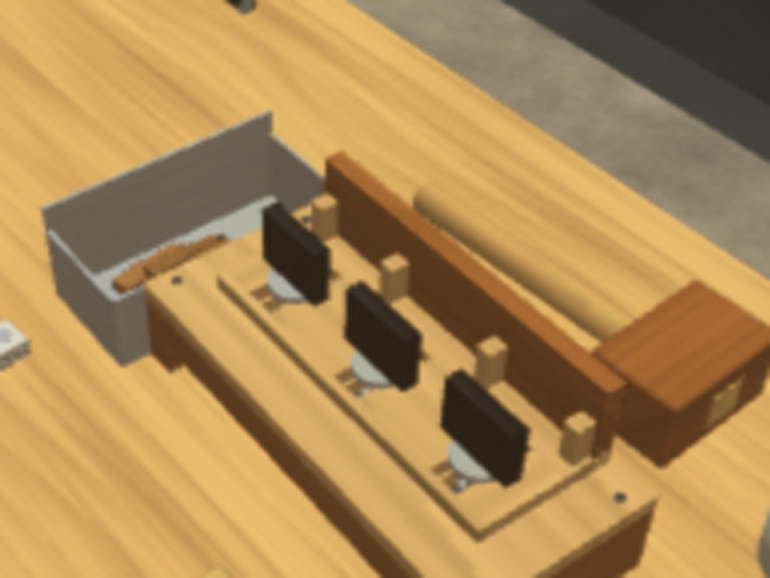

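View pics/zj_sf.png

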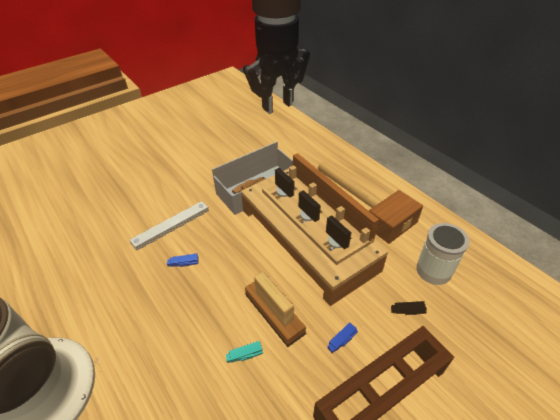

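```bash
python3 - <<'E'
from h import *
im=cv2.imread("pics/zj_w.png")[:,:,::-1]
crop(im,225,5,320,215,2.8,"pics/zk1.png")
im=cv2.imread("pics/zj_sf.png")[:,:,::-1]
crop(im,260,160,370,270,7,"pics/zk2.png")
im=cv2.imread("pics/zj_t.png")[:,:,::-1]
crop(im,190,150,370,280,4,"pics/zk3.png")
E
```

```text
(no output)
```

View pics/zk1.png

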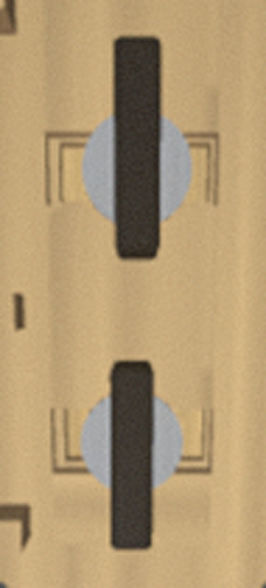

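View pics/zk2.png

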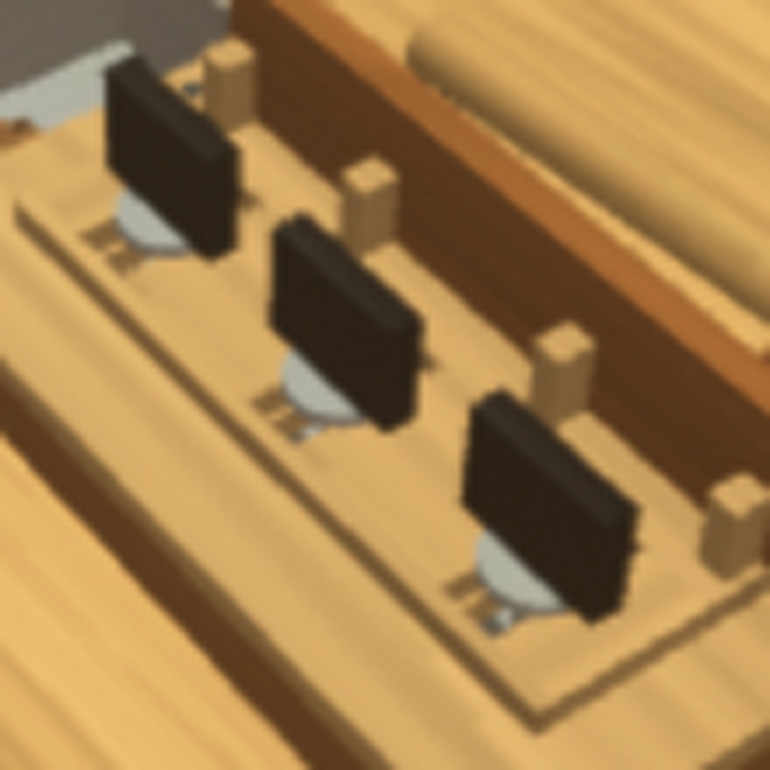

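View pics/zk3.png

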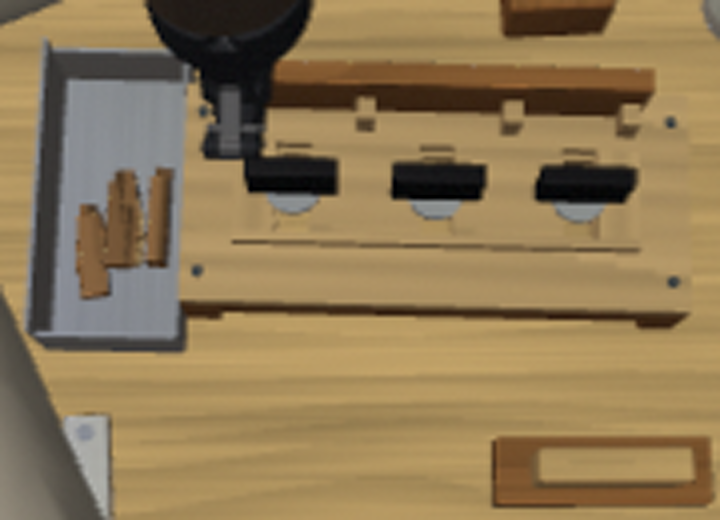

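```bash
python3 - <<'E'
from h import *
st(); print(arm.job_done()); st()
E
```

```text
t55.42 pos [612.6  90.7 292.7] toolx [-0.035 -0.999 -0.002] tooly [-0.999  0.035  0.001] z [-0.001  0.002 -1.   ] F [0.2 0.2 0.4] w 40.0 j [ 0.41  0.34  0.1  -0.   -1.33 -0.44]
the job is handed in; nothing more can be done
None
the job is handed in; nothing more can be done
```

I finished the job and handed it in at about 55 s of the 210 s allowed; the interface gives no verdict. I swept the four chips on the board into the tray with the scraper and stood the scraper upright on the bench. Then I laid the fence on the cleared board and locked it with all three T-toggles, each turned a quarter turn.

**Last pictures (side, top and wrist):**
- The chips lie in the tray and none is left on the board.
- The scraper is upright.
- The fence lies flat, with its slots within about 1–2 mm of the board's.
- All three toggle wings stand square across their slots with the collars down.
- The tin, the rule and the mallet look unmoved. I compared pictures only by eye.

**What disagreed:** the second and third toggles touched about 2 mm earlier than I expected when lowered. I released each so it could settle onto its collar, gripped it again and turned it. I did not measure the final collar heights, but the crossbars turned freely, so they must have been below the board.

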